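# Gauge the air-hammer bushings and box the good ones

## Robot

A 6-joint arm with a two-finger parallel gripper is mounted at the origin on the work surface. World frame = base frame: x ahead of the robot, y to its left, z up, the work surface at z = 0. Lengths are in m, angles in rad, forces in N, time in s.
With the tool pointing down it reaches from about 0.35 to 0.975 m from the base axis. Payload 4.9 kg.
Tool frame: the origin (TCP) lies on the centre line of the jaws, within the pads' length; the fingertips stand 19 mm ahead of it and the grasp point (between the pads) is the TCP; z points along the fingers, y is the line along which they close (so a half turn about z gives the same grasp; the last joint's range is limited). The gripper opens to 85 mm and grips with 20 to 120 N. Pads are 22 mm wide; open, the fingers measure 114 mm over their backs; the gripper's body (76 mm by 85 mm) begins 54 mm behind the grasp point. The pads swing forward as they close: fully open they stand 13 mm farther back than shut.
Start: joints at [-1.422, 0.053, 1.613, -0, 1.476, -0.119], TCP at [0.165, -0.603, 0.25] pointing down, gripper open.
Joint ranges: [-3.01, 3.01], [-1.01, 2.22], [0.06, 2.58], [-1.02, 4.17], [0.09, 2.62], [-3.14, 3.14]. Speed limits (rad/s): [2.57, 2.57, 3.14, 3.14, 3.14, 3.14].

## Interface

Orientations are given as a unit quaternion [w, x, y, z].
In Python, from plant import state, grab_frame, ticket, spotter gives the robot as it stands.
- The arm moves only by the tool apply_moves, never from a script. Its argument "series" is a list of rows, each an object of numbers: "jaw": the closure, from 0 (fully open) to 1 (shut); "dx", "dy", "dz": the shift along the tool's x, y, z in mm; "turn": the turn about the tool's z in rad. A call has 1 to 5 rows; each row is the pose to reach, as a shift and turn from the pose commanded when the call began, along the tool's axes at that moment; what a row does not reach only later rows make up. A row lasts 1/12 s, in which the tool goes at most 41.7 mm and 7.16 degrees, less where a joint would pass 70% of its speed; a pose out of reach is approached as far as the arm can. A call with a gripper value outside its range is refused whole. The fingers move at their own pace and stop on an object; the grip force is fixed at half the most. Time passes only in rows, so rows that repeat a pose let the fingers close. It gives the time, the measured TCP pose, the force, the opening and the grip force at its end, in the units of the state.
- state(): the state, without advancing time (a new reading comes with each control period).
- grab_frame(name): name is "scene" or "top" or "wrist"; returns a dict with "pixels" (420x560x3 uint8, red, green, blue), "mtx" (3x3 intrinsics, pixels), "camera_from_world" (4x4, takes a point from world to camera coordinates). Camera axes: x right, y down, z forward; pixel columns grow to the right and rows downward; lengths in m; the calibration is good to about 2 mm. A picture is of the moment at which its call begins. There is no depth.
- ticket.job_done(): hands the job in; it is judged then, once.
Trained networks look in a picture, given as the dict that the camera call returned (one of the last four; its "shot" number tells which), for a name from the list of things; names that differ only in an ending like _2 or _b are one class to them, and where a whole thing is asked for, a point or a joint stands for the part that bears it (a point fixed in the world has none). Each returns a list of dicts, best first, with "conf" (0 to 1); they miss things now and then, are a little off and sometimes report something else, mostly with a low value. They report only what shows in the picture. A call takes as long as a camera call. They do not tell look-alikes from the thing itself.
- spotter.outline_of(picture, target): "region" (420x560 bool, what is visible of it) and "extent" ([left, top, right, bottom] in pixels, round what is visible of it).
The state is a dict: "time": time; "joint_pos": joint angles; "joint_vel": joint speeds; "joint_efforts": joint torques, N m; "tool_pos": TCP position; "tool_rot": TCP orientation; "contact_force": force on the tool from outside, world axes, zero at the start; "ft_torque": the same for the moment, N m; "gripper_width": opening from 0.0 (shut) to 1.0 (fully open); "grasp_force": force on a finger pad.
Only numpy, scipy, OpenCV 4.12 (cv2) and the standard library are available. Lean on these libraries where they do the work, as an engineer would, in place of code of your own. Each camera call takes 0.05 s, during which the arm holds its last target. There are 200 camera calls.

## Task

Slide the cover of the storage box fully open. Then take the bushings one at a time: slide each onto the gauge pin as far as it goes, and put it away before trying the next, in the box if it went right down to the gauge's foot, in the reject tray if it stopped on the shoulder. When all are sorted, slide the cover fully shut, and leave the chisels, the phone, the wooden rule and the stone tile beyond the tray where they lie.

Things in the scene. Friction and masses are not known exactly. Their poses are not given: they have to be found in the camera images.
- bushing_a: bronze-coloured plain round bushing, one of the batch (three to five are present): outer diameter 40 mm, height 30 mm, standing upright; origin at the centre of its underside, z up along its bore. The bore is about 24 or 29 mm, so whether it passes the gauge must be tried. Weighs about 0.15 kg. Absent (None) in some starts
- bushing_b: bronze-coloured plain round bushing, one of the batch (three to five are present): outer diameter 40 mm, height 30 mm, standing upright; origin at the centre of its underside, z up along its bore. The bore is about 24 or 29 mm, so whether it passes the gauge must be tried. Weighs about 0.15 kg. Absent (None) in some starts
- bushing_c: bronze-coloured plain round bushing, one of the batch (three to five are present): outer diameter 40 mm, height 30 mm, standing upright; origin at the centre of its underside, z up along its bore. The bore is about 24 or 29 mm, so whether it passes the gauge must be tried. Weighs about 0.15 kg. Absent (None) in some starts
- bushing_d: bronze-coloured plain round bushing, one of the batch (three to five are present): outer diameter 40 mm, height 30 mm, standing upright; origin at the centre of its underside, z up along its bore. The bore is about 24 or 29 mm, so whether it passes the gauge must be tried. Weighs about 0.15 kg. Absent (None) in some starts
- bushing_e: bronze-coloured plain round bushing, one of the batch (three to five are present): outer diameter 40 mm, height 30 mm, standing upright; origin at the centre of its underside, z up along its bore. The bore is about 24 or 29 mm, so whether it passes the gauge must be tried. Weighs about 0.15 kg. Absent (None) in some starts
- bushing_f: bronze-coloured plain round bushing, one of the batch (three to five are present): outer diameter 40 mm, height 30 mm, standing upright; origin at the centre of its underside, z up along its bore. The bore is about 24 or 29 mm, so whether it passes the gauge must be tried. Weighs about 0.15 kg. Absent (None) in some starts
- gauge: fixed steel limit gauge: round foot 80 mm in diameter, 10 mm thick, with an upright stepped pin; origin at the centre of the foot's underside, z up along the pin. Heights above the origin: pin 26 mm in diameter from 10 to 28 mm, a conical shoulder narrowing to 20 mm at 32 mm, thin part up to 56 mm, chamfered to 14 mm at its top, 60 mm up
- gauge_foot (a point): centre of the top face of the gauge's foot, on the pin's axis, 10 mm above the table. A bushing that fits drops until its underside is here (about 1.3 mm of play all round); one that is too tight goes over the thin part and stops on the shoulder, its underside about 19 mm above here
- box: fixed wooden storage box 130 mm (its x) by 320 mm (its y), rails up to 63 mm high; origin at the centre of its underside. Its -y half is the compartment; its +y half is a solid deck 52 mm high, over which the cover slides when it is opened
- box_in (a point): centre of the compartment's floor, 8 mm above the table, axes as the box; the compartment measures 110 mm in x by 140 mm in y and is 44 mm deep to the rim, just under the cover
- cover (a joint): the box's flat sliding cover, in m: 0 fully closed over the compartment, 0.155 fully open over the deck; grows as the cover moves along the box's +y. It stays where it is left and takes about 1.5 N to slide
- cover_grip (a point): top centre of the cover's grip, axes as the box: an upright bar 60 mm long (x), 14 mm thick (y) and 28 mm high, its top 87 mm above the table; moves with the cover
- tray: fixed dark steel open reject tray, outside 130 mm (its x) by 190 mm (its y), 30 mm high, walls and floor 5 mm; origin at the centre of its underside
- tray_in (a point): centre of the reject tray's floor, 5 mm above the table, axes as the tray
- chisel_a: a bystander to be left where it lies; steel stone chisel about 200 mm long lying flat, 15 mm high; origin near its middle, x along it
- chisel_b: a bystander to be left where it lies; steel stone chisel about 170 mm long lying flat, 15 mm high; origin near its middle, x along it
- slate_a: a bystander to be left where it lies; grey stone tile 100 x 150 x 12 mm; origin at the centre of its underside
- phone: a bystander to be left where it lies; black telephone 75 x 150 x 9 mm lying flat; origin at the centre of its underside
- rule: a bystander to be left where it lies; folded wooden rule 35 x 200 x 14 mm; origin at the centre of its underside
Not all that is in view belongs to the job. Leave any purple look-alike of the bushing_e alone.

How it is judged:
On the way, in this order (a step that is already met when the one before it is completed fails the run):
1. the cover is slid open (at least 145 mm of its 155 mm) (value of joint cover above 0.145 m), for 0.2 s.
2. a first bushing is on the gauge pin, as far down as it goes (upright, within 6 mm of the pin's axis), none put away yet (((horizontal distance between bushing_a and gauge below 0.006 m and angle between bushing_a's own z axis and vertical below 0.15 rad and z of bushing_a in the frame of gauge below 0.035 m) or (horizontal distance between bushing_b and gauge below 0.006 m and angle between bushing_b's own z axis and vertical below 0.15 rad and z of bushing_b in the frame of gauge below 0.015 m) or (horizontal distance between bushing_c and gauge below 0.006 m and angle between bushing_c's own z axis and vertical below 0.15 rad and z of bushing_c in the frame of gauge below 0.035 m) or (horizontal distance between bushing_d and gauge below 0.006 m and angle between bushing_d's own z axis and vertical below 0.15 rad and z of bushing_d in the frame of gauge below 0.015 m) or (horizontal distance between bushing_e and gauge below 0.006 m and angle between bushing_e's own z axis and vertical below 0.15 rad and z of bushing_e in the frame of gauge below 0.015 m) or (horizontal distance between bushing_f and gauge below 0.006 m and angle between bushing_f's own z axis and vertical below 0.15 rad and z of bushing_f in the frame of gauge below 0.035 m)) and not (x of bushing_a in the frame of tray_in between -0.06 and 0.06 m and y of bushing_a in the frame of tray_in between -0.09 and 0.09 m and z of bushing_a in the frame of tray_in between -0.006 and 0.032 m) and not (x of bushing_b in the frame of box_in between -0.055 and 0.055 m and y of bushing_b in the frame of box_in between -0.07 and 0.07 m and z of bushing_b in the frame of box_in between -0.006 and 0.032 m) and not (x of bushing_c in the frame of tray_in between -0.06 and 0.06 m and y of bushing_c in the frame of tray_in between -0.09 and 0.09 m and z of bushing_c in the frame of tray_in between -0.006 and 0.032 m) and not (x of bushing_d in the frame of box_in between -0.055 and 0.055 m and y of bushing_d in the frame of box_in between -0.07 and 0.07 m and z of bushing_d in the frame of box_in between -0.006 and 0.032 m) and not (x of bushing_e in the frame of box_in between -0.055 and 0.055 m and y of bushing_e in the frame of box_in between -0.07 and 0.07 m and z of bushing_e in the frame of box_in between -0.006 and 0.032 m) and not (x of bushing_f in the frame of tray_in between -0.06 and 0.06 m and y of bushing_f in the frame of tray_in between -0.09 and 0.09 m and z of bushing_f in the frame of tray_in between -0.006 and 0.032 m)), for 0.2 s.
3. another bushing is on the pin as far down as it goes, with at least one put away where it belongs (((horizontal distance between bushing_a and gauge below 0.006 m and angle between bushing_a's own z axis and vertical below 0.15 rad and z of bushing_a in the frame of gauge below 0.035 m) or (horizontal distance between bushing_b and gauge below 0.006 m and angle between bushing_b's own z axis and vertical below 0.15 rad and z of bushing_b in the frame of gauge below 0.015 m) or (horizontal distance between bushing_c and gauge below 0.006 m and angle between bushing_c's own z axis and vertical below 0.15 rad and z of bushing_c in the frame of gauge below 0.035 m) or (horizontal distance between bushing_d and gauge below 0.006 m and angle between bushing_d's own z axis and vertical below 0.15 rad and z of bushing_d in the frame of gauge below 0.015 m) or (horizontal distance between bushing_e and gauge below 0.006 m and angle between bushing_e's own z axis and vertical below 0.15 rad and z of bushing_e in the frame of gauge below 0.015 m) or (horizontal distance between bushing_f and gauge below 0.006 m and angle between bushing_f's own z axis and vertical below 0.15 rad and z of bushing_f in the frame of gauge below 0.035 m)) and ((x of bushing_a in the frame of tray_in between -0.06 and 0.06 m and y of bushing_a in the frame of tray_in between -0.09 and 0.09 m and z of bushing_a in the frame of tray_in between -0.006 and 0.032 m) or (x of bushing_b in the frame of box_in between -0.055 and 0.055 m and y of bushing_b in the frame of box_in between -0.07 and 0.07 m and z of bushing_b in the frame of box_in between -0.006 and 0.032 m) or (x of bushing_c in the frame of tray_in between -0.06 and 0.06 m and y of bushing_c in the frame of tray_in between -0.09 and 0.09 m and z of bushing_c in the frame of tray_in between -0.006 and 0.032 m) or (x of bushing_d in the frame of box_in between -0.055 and 0.055 m and y of bushing_d in the frame of box_in between -0.07 and 0.07 m and z of bushing_d in the frame of box_in between -0.006 and 0.032 m) or (x of bushing_e in the frame of box_in between -0.055 and 0.055 m and y of bushing_e in the frame of box_in between -0.07 and 0.07 m and z of bushing_e in the frame of box_in between -0.006 and 0.032 m) or (x of bushing_f in the frame of tray_in between -0.06 and 0.06 m and y of bushing_f in the frame of tray_in between -0.09 and 0.09 m and z of bushing_f in the frame of tray_in between -0.006 and 0.032 m))), for 0.2 s.
4. the last bushing is on the pin as far down as it goes, with all others put away where they belong (((horizontal distance between bushing_a and gauge below 0.006 m and angle between bushing_a's own z axis and vertical below 0.15 rad and z of bushing_a in the frame of gauge below 0.035 m) or (horizontal distance between bushing_b and gauge below 0.006 m and angle between bushing_b's own z axis and vertical below 0.15 rad and z of bushing_b in the frame of gauge below 0.015 m) or (horizontal distance between bushing_c and gauge below 0.006 m and angle between bushing_c's own z axis and vertical below 0.15 rad and z of bushing_c in the frame of gauge below 0.035 m) or (horizontal distance between bushing_d and gauge below 0.006 m and angle between bushing_d's own z axis and vertical below 0.15 rad and z of bushing_d in the frame of gauge below 0.015 m) or (horizontal distance between bushing_e and gauge below 0.006 m and angle between bushing_e's own z axis and vertical below 0.15 rad and z of bushing_e in the frame of gauge below 0.015 m) or (horizontal distance between bushing_f and gauge below 0.006 m and angle between bushing_f's own z axis and vertical below 0.15 rad and z of bushing_f in the frame of gauge below 0.035 m)) and ((horizontal distance between bushing_a and gauge below 0.006 m and angle between bushing_a's own z axis and vertical below 0.15 rad and z of bushing_a in the frame of gauge below 0.035 m) or (x of bushing_a in the frame of tray_in between -0.06 and 0.06 m and y of bushing_a in the frame of tray_in between -0.09 and 0.09 m and z of bushing_a in the frame of tray_in between -0.006 and 0.032 m)) and ((horizontal distance between bushing_b and gauge below 0.006 m and angle between bushing_b's own z axis and vertical below 0.15 rad and z of bushing_b in the frame of gauge below 0.015 m) or (x of bushing_b in the frame of box_in between -0.055 and 0.055 m and y of bushing_b in the frame of box_in between -0.07 and 0.07 m and z of bushing_b in the frame of box_in between -0.006 and 0.032 m)) and ((horizontal distance between bushing_c and gauge below 0.006 m and angle between bushing_c's own z axis and vertical below 0.15 rad and z of bushing_c in the frame of gauge below 0.035 m) or (x of bushing_c in the frame of tray_in between -0.06 and 0.06 m and y of bushing_c in the frame of tray_in between -0.09 and 0.09 m and z of bushing_c in the frame of tray_in between -0.006 and 0.032 m)) and ((horizontal distance between bushing_d and gauge below 0.006 m and angle between bushing_d's own z axis and vertical below 0.15 rad and z of bushing_d in the frame of gauge below 0.015 m) or (x of bushing_d in the frame of box_in between -0.055 and 0.055 m and y of bushing_d in the frame of box_in between -0.07 and 0.07 m and z of bushing_d in the frame of box_in between -0.006 and 0.032 m)) and ((horizontal distance between bushing_e and gauge below 0.006 m and angle between bushing_e's own z axis and vertical below 0.15 rad and z of bushing_e in the frame of gauge below 0.015 m) or (x of bushing_e in the frame of box_in between -0.055 and 0.055 m and y of bushing_e in the frame of box_in between -0.07 and 0.07 m and z of bushing_e in the frame of box_in between -0.006 and 0.032 m)) and ((horizontal distance between bushing_f and gauge below 0.006 m and angle between bushing_f's own z axis and vertical below 0.15 rad and z of bushing_f in the frame of gauge below 0.035 m) or (x of bushing_f in the frame of tray_in between -0.06 and 0.06 m and y of bushing_f in the frame of tray_in between -0.09 and 0.09 m and z of bushing_f in the frame of tray_in between -0.006 and 0.032 m))), for 0.2 s.
At the end, for the whole second after the job is handed in: every bushing that fits the pin lies within the box's compartment and every tight one within the reject tray, all at rest, and the cover is shut to within 6 mm (x of bushing_a in the frame of tray_in between -0.06 and 0.06 m and y of bushing_a in the frame of tray_in between -0.09 and 0.09 m and z of bushing_a in the frame of tray_in between -0.006 and 0.032 m and x of bushing_b in the frame of box_in between -0.055 and 0.055 m and y of bushing_b in the frame of box_in between -0.07 and 0.07 m and z of bushing_b in the frame of box_in between -0.006 and 0.032 m and x of bushing_c in the frame of tray_in between -0.06 and 0.06 m and y of bushing_c in the frame of tray_in between -0.09 and 0.09 m and z of bushing_c in the frame of tray_in between -0.006 and 0.032 m and x of bushing_d in the frame of box_in between -0.055 and 0.055 m and y of bushing_d in the frame of box_in between -0.07 and 0.07 m and z of bushing_d in the frame of box_in between -0.006 and 0.032 m and x of bushing_e in the frame of box_in between -0.055 and 0.055 m and y of bushing_e in the frame of box_in between -0.07 and 0.07 m and z of bushing_e in the frame of box_in between -0.006 and 0.032 m and x of bushing_f in the frame of tray_in between -0.06 and 0.06 m and y of bushing_f in the frame of tray_in between -0.09 and 0.09 m and z of bushing_f in the frame of tray_in between -0.006 and 0.032 m and linear speed of each of bushing_a, bushing_b, bushing_c, bushing_d, bushing_e, bushing_f below 0.02 m/s and value of joint cover below 0.006 m); the robot touches nothing.
It fails at once if a chisel, the stone tile beyond the tray, the phone or the rule is moved more than 50 mm (distance of any of chisel_a, chisel_b, slate_a, phone, rule from where it was at the start of the episode above 0.05 m).
Of bushing_b, bushing_d, bushing_e only 2 to 3 are there at a start; the rules pass over those that are not, and their reading is None.
Of bushing_a, bushing_c, bushing_f only 1 to 2 are there at a start; the rules pass over those that are not, and their reading is None.
At some moment in a run one of bushing_a, bushing_b, bushing_c, bushing_d, bushing_e, bushing_f may be knocked a few centimetres aside while the robot is not near it.
It also fails if it takes over 210 s, if anything falls off the work surface, if the arm or the gripper's body presses on something with over 40 N, if the wrist force passes 120 N, or if a joint passes its speed limit or range.

## Working session

There is one attempt and no reset: what is moved stays moved. The work goes in short steps, Python scripts to look and compute and a tool call to move; the robot and the scene stay as the last step left them, time stands still between calls to the robot, and variables do not carry over. Pictures are saved under pics/ and viewed, at most 14 in all, crops included, and the job is handed in when it is done.

Besides the shell and the picture viewer there is one more tool, called after "Emit:" by a JSON object that holds its "method" and its "body", one argument or row to a line. apply_moves: Moves the arm, as the interface text tells. Its arguments: {"type":"object","properties":{"series":{"type":"array","items":{"type":"object","properties":{"jaw":{"type":"number"},"dx":{"type":"number"},"dy":{"type":"number"},"dz":{"type":"number"},"turn":{"type":"number"}}}}},"required":["series"]}

```bash
mkdir -p pics; ls
python3 - <<'E'
from plant import state, grab_frame
import cv2,numpy as np
print(state())
for n in("top","scene"):
    f=grab_frame(n); cv2.imwrite(f"pics/{n}0.png",f["pixels"][...,::-1]); print(n,f["mtx"].tolist(),np.round(f["camera_from_world"],3).tolist())
E
```

```text
pics
{'time': 0.0, 'joint_pos': array([-1.42199423e+00,  5.33803050e-02,  1.61432366e+00, -2.50848195e-06,
        1.47598252e+00, -1.19018941e-01]), 'joint_vel': array([ 0.00016116, -0.00074865, -0.0012109 , -0.00194209, -0.00086251,
       -0.00013533]), 'joint_efforts': array([-1.23178768e-03, -3.93682408e+01, -3.70177674e+01, -1.82450035e-04,
        6.93979149e-03,  2.84796340e-05]), 'tool_pos': array([ 0.16529424, -0.60213246,  0.24903072]), 'tool_rot': array([-1.04678162e-03,  9.91046818e-01,  1.33510708e-01, -1.68380028e-05]), 'contact_force': array([-1.14302918,  0.02453224,  0.30173561]), 'ft_torque': array([ 0.00646395, -0.0375185 , -0.01103161]), 'grasp_force': 0.0, 'gripper_width': 1.0027690291627882}
top [[440.77025228277626, 0.0, 269.9636741308565], [0.0, 440.77025228277626, 209.1534654929932], [0.0, 0.0, 1.0]] [[0.004, -1.0, -0.005, 0.079], [-0.994, -0.004, -0.107, 0.556], [0.107, 0.006, -0.994, 1.222], [0.0, 0.0, 0.0, 1.0]]
scene [[380.77955811699195, 0.0, 283.50494004232223], [0.0, 380.77955811699195, 208.75525987454742], [0.0, 0.0, 1.0]] [[0.179, 0.984, 0.008, -0.15], [0.819, -0.144, -0.556, -0.362], [-0.546, 0.106, -0.831, 1.224], [0.0, 0.0, 0.0, 1.0]]
```

View pics/top0.png

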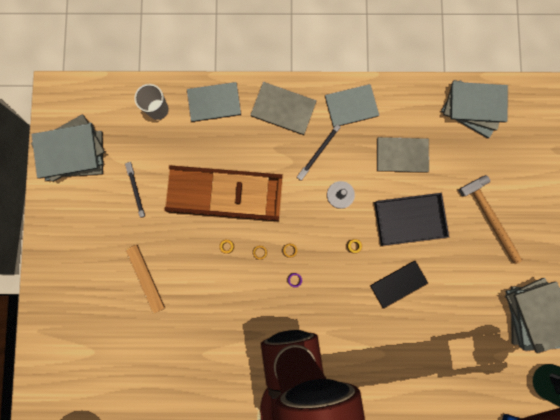

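View pics/scene0.png

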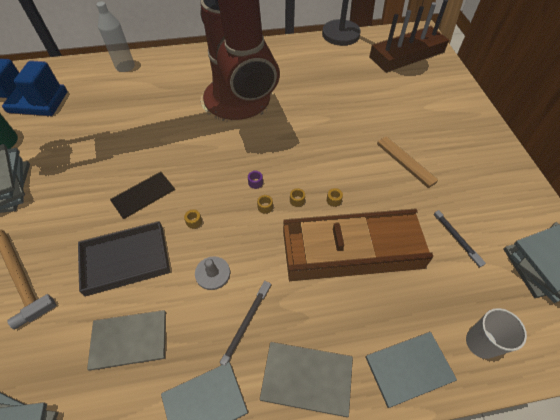

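The top view shows four gold bushings at about (227,246), (260,253), (289,250) and (354,246), and the purple look-alike at (294,280). The gauge is at (341,194), the tray at (411,219) and the phone at (399,284). The box runs from x 165 to 282, with its grip at (239,193) and the cover partly open. The scene view agrees.

```bash
cat > h.py <<'E'
from plant import state, grab_frame, ticket, spotter
import cv2, numpy as np
from scipy.spatial.transform import Rotation as R
def ray(f,uv,z):
    M=f["camera_from_world"];Rw=M[:3,:3].T;c=-Rw@M[:3,3]
    uv=np.atleast_2d(np.asarray(uv,float))
    d=(Rw@np.linalg.inv(f["mtx"])@np.c_[uv,np.ones(len(uv))].T).T
    return c+d*((z-c[2])/d[:,2])[:,None]
def proj(f,P):
    P=np.atleast_2d(P);M=f["camera_from_world"];q=P@M[:3,:3].T+M[:3,3];q=q@f["mtx"].T
    return q[:,:2]/q[:,2:]
def pose():
    s=state();q=s["tool_rot"];return np.array(s["tool_pos"]),R.from_quat([q[1],q[2],q[3],q[0]])
def shift(target,yaw_dir=None):
    """tool-frame shift (mm) to a world target; turn so that tool y lies along yaw_dir (world angle)"""
    p,r=pose();d=r.inv().apply(np.array(target)-p)*1000
    t=None
    if yaw_dir is not None:
        v=r.inv().apply([np.cos(yaw_dir),np.sin(yaw_dir),0]);t=np.arctan2(-v[0],v[1]);t=(t+np.pi/2)%np.pi-np.pi/2
    return np.round(d,1),t
def save(f,n): cv2.imwrite(f"pics/{n}.png",f["pixels"][...,::-1])
def outl(f,t,z,cmin=.3):
    out=[]
    for o in spotter.outline_of(f,t):
        if o["conf"]<cmin: continue
        c,(w,h),a=cv2.minAreaRect(np.argwhere(o["region"])[:,::-1].astype(np.float32))
        e=o["extent"];mean=f["pixels"][o["region"]].mean(0).astype(int)
        out.append((round(o["conf"],2),np.round(c,1),np.round((w,h),1),round(a,1),np.round(ray(f,c,z)[0,:2],4),mean))
    return out
E
python3 - <<'E'
from h import *
f=grab_frame("top")
for t,z in(("bushing_a",.015),("gauge",.01),("box",.05),("cover",.06),("tray",.03),("phone",.009),("chisel_a",.015),("slate_a",.012),("rule",.014)):
    for o in outl(f,t,z): print(t,*o)
w=grab_frame("wrist");save(w,"w0");print(w["mtx"].tolist(),w["camera_from_world"].round(3).tolist())
p,r=pose();M=w["camera_from_world"];Rw=M[:3,:3].T
print("cam in tool",r.inv().apply(-Rw@M[:3,3]-p),r.inv().as_matrix()@Rw)
E
```

```text
bushing_a 0.66 [133.9 189.3] [57.7  8. ] 76.0 [0.6138 0.4753] [114  98  81]
bushing_a 0.59 [223.1 193.4] [114.2  48.1] 4.6 [0.6027 0.2167] [147  90  47]
bushing_a 0.56 [354. 246.] [12. 14.] 90.0 [ 0.4527 -0.1585] [167 126  42]
bushing_a 0.52 [289.5 250.5] [13. 13.] 90.0 [0.4392 0.0251] [167 118  48]
bushing_a 0.49 [294.7 279.9] [14.8 13. ] 63.4 [0.3565 0.0105] [129  78 104]
gauge 0.87 [340.  194.5] [27. 26.] 90.0 [ 0.6013 -0.1213] [167 156 146]
box 0.56 [238.5 194. ] [55.8 38.8] 4.2 [0.5961 0.1695] [187 130  72]
cover 0.72 [238.3 193.7] [55.4 37.9] 4.6 [0.5956 0.1693] [188 130  72]
tray 0.8 [410.3 219. ] [46.5 70.2] 82.5 [ 0.5293 -0.3161] [63 58 57]
tray 0.3 [238.5 193.6] [55.5 38.2] 4.6 [0.6001 0.1712] [187 130  72]
phone 0.98 [398.4 284.2] [28.4 53.5] 59.6 [ 0.3456 -0.2835] [50 44 39]
chisel_a 0.81 [317.5 152.5] [ 6.6 65.8] 36.9 [ 0.7239 -0.0566] [108  93  79]
chisel_a 0.58 [134.3 189.4] [56.7  6.3] 74.8 [0.6134 0.4741] [105  92  81]
chisel_a 0.58 [402.5 155. ] [34. 51.] 90.0 [ 0.7173 -0.3037] [128 120 101]
slate_a 0.66 [402.5 155. ] [34. 53.] 90.0 [ 0.718  -0.3046] [130 121 100]
rule 0.91 [144.4 278.6] [69.8 13.2] 66.2 [0.3583 0.4364] [188 132  73]
[[292.02233215322013, 0.0, 282.030949453193], [0.0, 292.02233215322013, 210.58490224282045], [0.0, 0.0, 1.0]] [[0.265, -0.964, 0.0, -0.624], [-0.929, -0.255, 0.268, -0.036], [-0.258, -0.071, -0.963, 0.377], [0.0, 0.0, 0.0, 1.0]]
cam in tool [ 0.0660213  -0.00090366 -0.12256075] [[ 2.34374973e-04 -9.63472391e-01 -2.67807575e-01]
 [ 9.99999881e-01  1.11280746e-04  4.74814871e-04]
 [-4.27669192e-04 -2.67807654e-01  9.63472302e-01]]
```

View pics/w0.png

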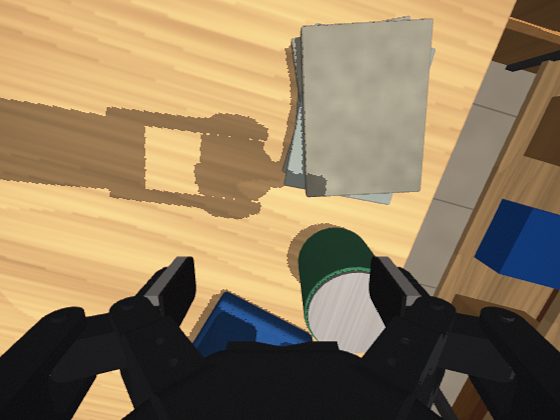

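Wrist view: empty wood, slates and a green cylinder, with the fingers at the bottom of the frame. None of the task parts are in view.

Run:
```python
from h import *
print(shift([.42,.0,.3],np.deg2rad(85.4)))
```

```text
(array([ 405. , -513.9,  -49.7]), np.float64(0.34807465261644))
```

Emit:
{"method": "apply_moves", "body": {
  "series": [
    {"dx":25,"dy":-32,"dz":-3},
    {"dx":50,"dy":-64,"dz":-6},
    {"dx":75,"dy":-96,"dz":-9},
    {"dx":100,"dy":-128,"dz":-12},
    {"dx":125,"dy":-160,"dz":-15}
  ]
}}

```text
invalid input at $.series[0]: expected keys jaw, dx, dy, dz, turn
```

Emit:
{"method": "apply_moves", "body": {
  "series": [
    {"dx":25,"dy":-32,"dz":-3},
    {"dx":50,"dy":-64,"dz":-6},
    {"dx":75,"dy":-96,"dz":-9},
    {"dx":100,"dy":-128,"dz":-12},
    {"dx":125,"dy":-160,"dz":-15}
  ]
}}

```text
invalid input at $.series[0]: expected keys jaw, dx, dy, dz, turn
```

Emit:
{"method": "apply_moves", "body": {
  "series": [
    {"dx":31,"dy":-39,"dz":-4},
    {"dx":62,"dy":-78,"dz":-8},
    {"dx":93,"dy":-117,"dz":-12},
    {"dx":124,"dy":-156,"dz":-16},
    {"dx":155,"dy":-194,"dz":-20}
  ]
}}

```text
invalid input at $.series[0]: expected keys jaw, dx, dy, dz, turn
```

Emit:
{"method": "apply_moves", "body": {
  "series": [
    {"turn":0.12},
    {"turn":0.24},
    {"turn":0.348},
    {"turn":0.348},
    {"turn":0.348}
  ]
}}

```text
invalid input at $.series[0]: expected keys jaw, dx, dy, dz, turn
```

Run:
```python
from h import *
print(pose()[0],pose()[1].as_matrix().round(3),state()["time"],state()["contact_force"])
w=grab_frame("wrist");save(w,"w1")
for t,z in(("bushing_a",.015),("gauge",.005),("cover",.06),("tray",.03)):
    for o in outl(w,t,z): print(t,*o)
```

```text
[ 0.16537934 -0.60271862  0.25032771] [[ 0.964  0.265 -0.   ]
 [ 0.265 -0.964 -0.   ]
 [-0.     0.    -1.   ]] 0.65 [-0.55051234 -0.87990222 -0.96843851]
```

View pics/w1.png

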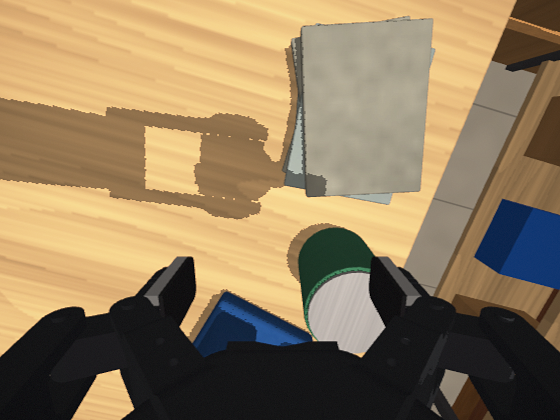

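The wrist view has not changed, because the move was refused: every row needs all five keys. I'll send it again with them.

Emit:
{"method": "apply_moves", "body": {
  "series": [
    {"jaw":0,"dx":25,"dy":-32,"dz":-3,"turn":0},
    {"jaw":0,"dx":50,"dy":-64,"dz":-6,"turn":0},
    {"jaw":0,"dx":75,"dy":-96,"dz":-9,"turn":0},
    {"jaw":0,"dx":100,"dy":-128,"dz":-12,"turn":0},
    {"jaw":0,"dx":125,"dy":-160,"dz":-15,"turn":0}
  ]
}}

```text
time: 1.32
tool_pos: [0.2439, -0.4136, 0.2653]
tool_rot: [-0.0, 0.991, 0.133, 0.0]
contact_force: [0.8, 0.5, 0.3]
gripper_width: 1.0
grasp_force: 0.0
```

Emit:
{"method": "apply_moves", "body": {
  "series": [
    {"jaw":0,"dx":25,"dy":-32,"dz":-3,"turn":0},
    {"jaw":0,"dx":50,"dy":-64,"dz":-6,"turn":0},
    {"jaw":0,"dx":75,"dy":-96,"dz":-9,"turn":0},
    {"jaw":0,"dx":100,"dy":-128,"dz":-12,"turn":0},
    {"jaw":0,"dx":125,"dy":-160,"dz":-15,"turn":0}
  ]
}}

```text
time: 1.73
tool_pos: [0.322, -0.2262, 0.2807]
tool_rot: [0.0, 0.991, 0.133, 0.0]
contact_force: [1.1, -0.1, -1.1]
gripper_width: 0.997
grasp_force: 0.0
```

Emit:
{"method": "apply_moves", "body": {
  "series": [
    {"jaw":0,"dx":25,"dy":-32,"dz":-3,"turn":0},
    {"jaw":0,"dx":50,"dy":-64,"dz":-6,"turn":0},
    {"jaw":0,"dx":75,"dy":-96,"dz":-9,"turn":0},
    {"jaw":0,"dx":100,"dy":-128,"dz":-12,"turn":0},
    {"jaw":0,"dx":125,"dy":-160,"dz":-15,"turn":0}
  ]
}}

```text
time: 2.15
tool_pos: [0.4003, -0.0385, 0.2959]
tool_rot: [0.0, 0.991, 0.134, 0.001]
contact_force: [1.3, -0.9, 0.5]
gripper_width: 1.002
grasp_force: 0.0
```

Emit:
{"method": "apply_moves", "body": {
  "series": [
    {"jaw":0,"dx":25,"dy":-32,"dz":-3,"turn":0.12},
    {"jaw":0,"dx":30,"dy":-34,"dz":-5,"turn":0.24},
    {"jaw":0,"dx":30,"dy":-34,"dz":-5,"turn":0.348},
    {"jaw":0,"dx":30,"dy":-34,"dz":-5,"turn":0.348}
  ]
}}

```text
time: 2.48
tool_pos: [0.4202, 0.0012, 0.3006]
tool_rot: [0.0, 0.999, -0.04, 0.0]
contact_force: [-0.5, -1.0, 0.3]
gripper_width: 1.002
grasp_force: 0.0
```

Run:
```python
from h import *
print(pose()[0],pose()[1].as_matrix().round(3),state()["time"],state()["contact_force"])
w=grab_frame("wrist");save(w,"w2")
for t,z in(("bushing_a",.015),("gauge",.005),("cover",.06),("tray",.03)):
    for o in outl(w,t,z): print(t,*o)
```

```text
[0.42016965 0.0011617  0.30057238] [[ 0.997 -0.079  0.   ]
 [-0.079 -0.997 -0.   ]
 [ 0.     0.    -1.   ]] 2.4833 [-0.46976582 -0.98175914  0.28991261]
bushing_a 0.91 [397.5 146. ] [30. 35.] 90.0 [ 0.4516 -0.1596] [163 122  41]
bushing_a 0.8 [279. 222.] [30. 26.] 90.0 [0.3559 0.0108] [ 92  44 102]
bushing_a 0.68 [265. 166.] [30. 28.] 90.0 [0.4389 0.0235] [133  96  34]
bushing_a 0.65 [135.5 168. ] [28. 35.] 90.0 [0.4504 0.2037] [147 106  36]
bushing_a 0.59 [204.6 175.2] [28.6 32.2] 63.4 [0.4328 0.1092] [101  73  26]
gauge 0.96 [370.5  31.5] [65. 63.] 0.0 [ 0.5964 -0.1255] [161 154 148]
cover 0.64 [120.   46.5] [ 93. 150.] 90.0 [0.5891 0.1692] [190 137  82]
tray 0.98 [504.3  76. ] [109.1 134.8] 78.0 [ 0.5276 -0.2836] [67 63 64]
tray 0.66 [370.   31.5] [63. 64.] 90.0 [ 0.5899 -0.1176] [161 153 147]
```

View pics/w2.png

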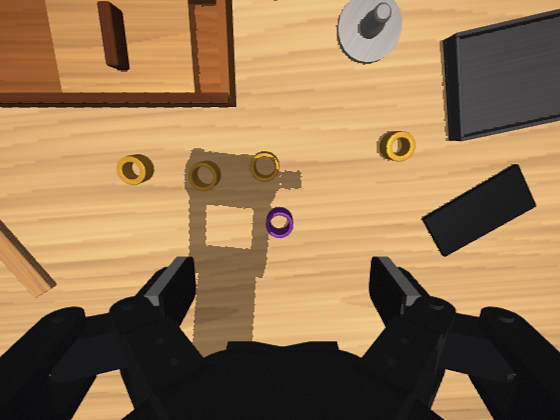

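The wrist view now shows the four gold bushings at (135,168), (204,175), (265,166) and (397,146), and the purple one at (279,222). The gauge is at (370,30) and the grip bar at (113,37). Next I'll get closer to the grip bar.

Emit:
{"method": "apply_moves", "body": {
  "series": [
    {"jaw":0.3,"dx":20,"dy":-35,"dz":10,"turn":0},
    {"jaw":0.3,"dx":40,"dy":-70,"dz":20,"turn":0},
    {"jaw":0.3,"dx":60,"dy":-105,"dz":30,"turn":0},
    {"jaw":0.3,"dx":80,"dy":-140,"dz":40,"turn":0},
    {"jaw":0.3,"dx":97,"dy":-172,"dz":50,"turn":0}
  ]
}}

```text
time: 3.15
tool_pos: [0.5315, 0.165, 0.2498]
tool_rot: [-0.0, 0.999, -0.04, 0.0]
contact_force: [1.3, -0.2, 0.0]
gripper_width: 0.696
grasp_force: 0.0
```

Emit:
{"method": "apply_moves", "body": {
  "series": [
    {"jaw":0.3,"dx":0,"dy":0,"dz":0,"turn":0},
    {"jaw":0.3,"dx":0,"dy":0,"dz":0,"turn":0}
  ]
}}

```text
time: 3.32
tool_pos: [0.5303, 0.1643, 0.2485]
tool_rot: [0.001, 0.999, -0.039, -0.002]
contact_force: [0.7, -0.8, -0.6]
gripper_width: 0.7
grasp_force: 0.0
```

Run:
```python
from h import *
print(pose()[0],state()["time"])
w=grab_frame("wrist");save(w,"w3")
t=grab_frame("top")
print("grip top cam",ray(t,[238.5,193],.08))
for f in(w,):
  for tg,z in(("cover_grip",.0585),("box",.06)):
    for o in outl(f,tg,z): print(tg,*o)
```

```text
[0.53031256 0.16427585 0.24847591] 3.3167
grip top cam [[0.59451724 0.16725784 0.08      ]]
cover_grip 0.68 [274. 128.] [108. 156.] 90.0 [0.5973 0.1672] [220 170 104]
box 0.92 [229. 126.] [134. 332.] 90.0 [0.6028 0.2129] [180 123  71]
```

View pics/w3.png

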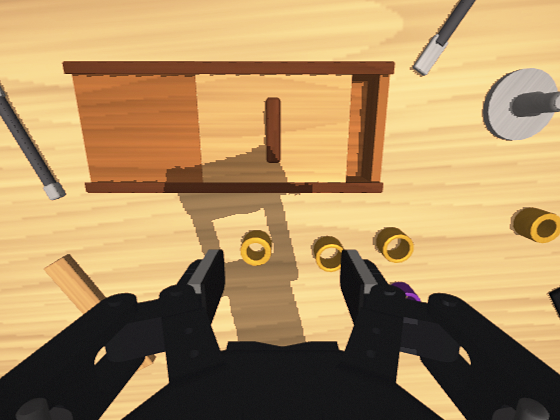

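The grip bar's top spans columns 267–280 and rows 97–162. The rail-top corners are near (64,67), (394,67), (383,186) and (86,187), so the tool is square to the box.

Run:
```python
from h import *
w=grab_frame("wrist")
c=ray(w,[(64,62),(394,62),(383,192),(86,192)],.063);print(c.round(4),c.mean(0),np.rad2deg(np.arctan2(c[0,0]-c[1,0],c[0,1]-c[1,1])),np.linalg.norm(c[0]-c[1]),np.linalg.norm(c[1]-c[2]))
g=ray(w,[(273.5,97),(273.5,162)],.087);print(g,g.mean(0)); print(shift([*g.mean(0)[:2],.085]))
```

```text
[[0.6763 0.3628 0.063 ]
 [0.6503 0.0442 0.063 ]
 [0.5222 0.0535 0.063 ]
 [0.5484 0.3749 0.063 ]] [0.59929408 0.20884919 0.063     ] 4.66004357149621 0.31969598927786647 0.1284050859124767
[[0.62563688 0.16292432 0.087     ]
 [0.56651006 0.16820745 0.087     ]] [0.59607347 0.16556588 0.087     ]
(array([ 64.9,  -8.2, 166.6]), None)
```

Emit:
{"method": "apply_moves", "body": {
  "series": [
    {"jaw":0.4,"dx":33,"dy":-4,"dz":20,"turn":0},
    {"jaw":0.4,"dx":65,"dy":-8,"dz":40,"turn":0},
    {"jaw":0.4,"dx":65,"dy":-8,"dz":80,"turn":0},
    {"jaw":0.4,"dx":65,"dy":-8,"dz":115,"turn":0},
    {"jaw":0.4,"dx":65,"dy":-8,"dz":140,"turn":0}
  ]
}}

```text
time: 3.98
tool_pos: [0.5949, 0.1652, 0.1077]
tool_rot: [0.0, 0.999, -0.041, -0.001]
contact_force: [-0.1, -0.6, -0.6]
gripper_width: 0.597
grasp_force: 0.0
```

Emit:
{"method": "apply_moves", "body": {
  "series": [
    {"jaw":0.4,"dx":0,"dy":0,"dz":15,"turn":0},
    {"jaw":0.4,"dx":0,"dy":0,"dz":23,"turn":0},
    {"jaw":0.9,"dx":0,"dy":0,"dz":23,"turn":0},
    {"jaw":0.9,"dx":0,"dy":0,"dz":23,"turn":0},
    {"jaw":0.9,"dx":0,"dy":0,"dz":23,"turn":0}
  ]
}}

```text
time: 4.4
tool_pos: [0.5972, 0.1665, 0.0898]
tool_rot: [-0.0, 0.999, -0.04, 0.002]
contact_force: [0.0, 4.2, 0.2]
gripper_width: 0.18
grasp_force: 1.3
```

Emit:
{"method": "apply_moves", "body": {
  "series": [
    {"jaw":0.9,"dx":0,"dy":0,"dz":0,"turn":0},
    {"jaw":0.9,"dx":0,"dy":0,"dz":0,"turn":0},
    {"jaw":0.9,"dx":0,"dy":0,"dz":0,"turn":0}
  ]
}}

```text
time: 4.65
tool_pos: [0.5973, 0.1667, 0.09]
tool_rot: [-0.0, 0.999, -0.04, 0.002]
contact_force: [-1.4, -0.5, 5.9]
gripper_width: 0.148
grasp_force: 61.1
```

Emit:
{"method": "apply_moves", "body": {
  "series": [
    {"jaw":0.9,"dx":0,"dy":-12,"dz":-3,"turn":0},
    {"jaw":0.9,"dx":0,"dy":-32,"dz":-3,"turn":0},
    {"jaw":0.9,"dx":0,"dy":-56,"dz":-3,"turn":0},
    {"jaw":0.9,"dx":0,"dy":-80,"dz":-3,"turn":0},
    {"jaw":0.9,"dx":0,"dy":-98,"dz":-3,"turn":0}
  ]
}}

```text
time: 5.07
tool_pos: [0.605, 0.2649, 0.0901]
tool_rot: [0.0, 0.999, -0.04, 0.002]
contact_force: [5.4, -2.9, -5.4]
gripper_width: 0.145
grasp_force: 60.6
```

Emit:
{"method": "apply_moves", "body": {
  "series": [
    {"jaw":0.9,"dx":0,"dy":-8,"dz":0,"turn":0},
    {"jaw":0.9,"dx":0,"dy":-14,"dz":0,"turn":0},
    {"jaw":0.9,"dx":0,"dy":-18,"dz":0,"turn":0},
    {"jaw":0.9,"dx":0,"dy":-20,"dz":0,"turn":0},
    {"jaw":0.9,"dx":0,"dy":-21,"dz":0,"turn":0}
  ]
}}

```text
time: 5.48
tool_pos: [0.6065, 0.285, 0.0901]
tool_rot: [0.0, 0.999, -0.04, 0.002]
contact_force: [5.2, -2.1, -4.6]
gripper_width: 0.143
grasp_force: 60.6
```

Emit:
{"method": "apply_moves", "body": {
  "series": [
    {"jaw":0.9,"dx":0,"dy":-2,"dz":0,"turn":0},
    {"jaw":0.9,"dx":0,"dy":-3,"dz":0,"turn":0}
  ]
}}

```text
time: 5.65
tool_pos: [0.6066, 0.2855, 0.0901]
tool_rot: [0.003, 0.999, -0.04, 0.001]
contact_force: [2.6, -11.2, -0.9]
gripper_width: 0.15
grasp_force: 61.1
```

Emit:
{"method": "apply_moves", "body": {
  "series": [
    {"jaw":0.5,"dx":0,"dy":3,"dz":0,"turn":0},
    {"jaw":0.5,"dx":0,"dy":3,"dz":0,"turn":0},
    {"jaw":0.4,"dx":0,"dy":3,"dz":0,"turn":0},
    {"jaw":0.4,"dx":0,"dy":3,"dz":-40,"turn":0},
    {"jaw":0.4,"dx":0,"dy":3,"dz":-80,"turn":0}
  ]
}}

```text
time: 6.07
tool_pos: [0.6029, 0.2848, 0.1674]
tool_rot: [0.001, 0.999, -0.04, -0.004]
contact_force: [1.6, 1.1, 0.5]
gripper_width: 0.602
grasp_force: 0.0
```

Emit:
{"method": "apply_moves", "body": {
  "series": [
    {"jaw":0.3,"dx":-4,"dy":25,"dz":-30,"turn":0},
    {"jaw":0.3,"dx":-8,"dy":60,"dz":-60,"turn":0},
    {"jaw":0.3,"dx":-12,"dy":100,"dz":-65,"turn":0},
    {"jaw":0.3,"dx":-16,"dy":140,"dz":-70,"turn":0},
    {"jaw":0.3,"dx":-20,"dy":180,"dz":-75,"turn":0}
  ]
}}

```text
time: 6.48
tool_pos: [0.571, 0.107, 0.2473]
tool_rot: [-0.0, 0.999, -0.039, 0.002]
contact_force: [0.7, 0.2, 0.5]
gripper_width: 0.699
grasp_force: 0.0
```

Emit:
{"method": "apply_moves", "body": {
  "series": [
    {"jaw":0.3,"dx":-8,"dy":40,"dz":0,"turn":0},
    {"jaw":0.3,"dx":-16,"dy":80,"dz":0,"turn":0},
    {"jaw":0.3,"dx":-24,"dy":120,"dz":0,"turn":0},
    {"jaw":0.3,"dx":-32,"dy":160,"dz":0,"turn":0},
    {"jaw":0.3,"dx":-40,"dy":190,"dz":0,"turn":0}
  ]
}}

```text
time: 6.9
tool_pos: [0.5153, -0.0805, 0.246]
tool_rot: [0.0, 0.999, -0.04, 0.001]
contact_force: [-0.1, -0.2, 0.6]
gripper_width: 0.703
grasp_force: 0.0
```

Emit:
{"method": "apply_moves", "body": {
  "series": [
    {"jaw":0.3,"dx":0,"dy":0,"dz":0,"turn":0},
    {"jaw":0.3,"dx":0,"dy":0,"dz":0,"turn":0}
  ]
}}

```text
time: 7.07
tool_pos: [0.5158, -0.0794, 0.2459]
tool_rot: [-0.0, 0.999, -0.042, 0.001]
contact_force: [0.1, 1.7, -0.3]
gripper_width: 0.696
grasp_force: 0.0
```

Run:
```python
from h import *
print(pose()[0],state()["time"],state()["joint_pos"].round(3))
w=grab_frame("wrist");save(w,"w4");t=grab_frame("top");save(t,"top1")
for o in outl(w,"gauge",.01)+outl(t,"gauge",.01)+outl(w,"tray",.03)+outl(w,"bushing_a",.015): print(*o)
```

```text
[ 0.5158207  -0.07942765  0.24592834] 7.0667 [-2.960e-01 -1.950e-01  1.856e+00  1.000e-03  1.480e+00  1.358e+00]
0.6 [314.4 108.6] [66.5 71.3] 14.0 [ 0.6019 -0.1241] [222 215 210]
0.91 [482.9 156.2] [113.5 177.1] 78.9 [ 0.5334 -0.3113] [82 78 79]
0.92 [144.5 259. ] [31.8 40.3] 45.0 [0.433  0.1093] [150 111  42]
0.77 [348.3 229.8] [36.8 31.8] 45.0 [ 0.4516 -0.1589] [179 138  50]
0.76 [ 71.  253.5] [31.3 45.2] 63.4 [0.4487 0.2036] [152 112  40]
0.75 [206.3 244.1] [23.6 37.1] 69.1 [0.4471 0.025 ] [154 115  47]
0.67 [230.  305.4] [23. 37.] 17.4 [0.3545 0.0062] [71 32 81]
```

View pics/w4.png

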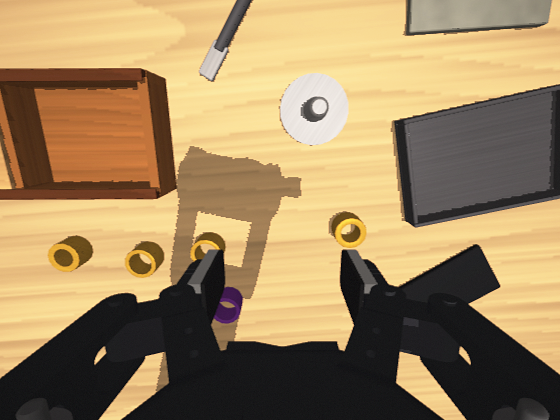

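The compartment is now open. The gauge foot is centred near (314,108) with its pin top at (321,107), and the bushing nearest the tray is at (350,232).

Run:
```python
from h import *
w=grab_frame("wrist");p=w["pixels"].astype(int)
m=np.zeros((420,560),np.uint8);sat=p.max(2)-p.min(2)
m[60:160,265:365]=((sat<25)&(p.min(2)>180))[60:160,265:365]
cs=max(cv2.findContours(m,0,cv2.CHAIN_APPROX_NONE)[0],key=len)
e=cv2.fitEllipse(cv2.convexHull(cs));print(e,ray(w,e[0],.01))
# pin top
crop=p[90:125,295:335];print("pin top",ray(w,[(321,107)],.06))
# least-squares circle of hull in world
h=ray(w,cv2.convexHull(cs)[:,0],.01)[:,:2];A=np.c_[2*h,np.ones(len(h))];s=np.linalg.lstsq(A,(h**2).sum(1),rcond=None)[0];print(s[:2],np.sqrt(s[2]+s[0]**2+s[1]**2))
cv2.imwrite("pics/c4.png",cv2.resize(w["pixels"][60:160,260:460,::-1],None,fx=4,fy=4,interpolation=0))
t=grab_frame("top");print([ (o["conf"],ray(t,cv2.fitEllipse(cv2.convexHull(np.argwhere(o["region"])[:,::-1].astype(np.float32)))[0],.01)) for o in spotter.outline_of(t,"gauge")])
o=[x for x in outl(t,"tray",.03)];print(o)
```

```text
((316.0963439941406, 108.77973175048828), (66.87333679199219, 71.93379211425781), 13.586247444152832) [[ 0.6019122  -0.12340877  0.01      ]]
pin top [[ 0.60041976 -0.12260003  0.06      ]]
[ 0.60071314 -0.12330204] 0.03912644674919755
[]
[]
```

View pics/c4.png

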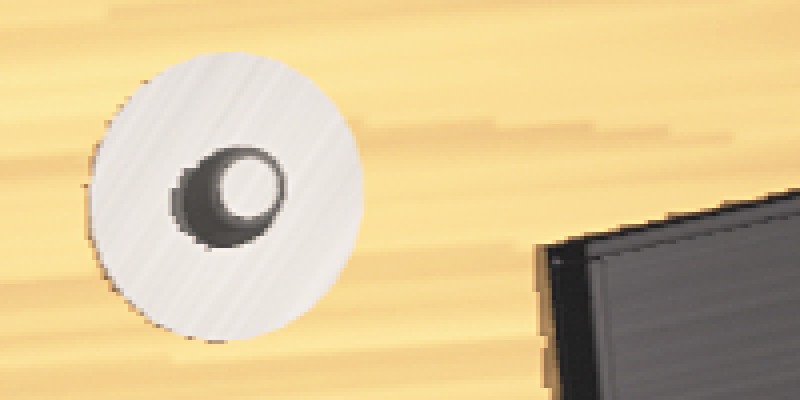

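The crop shows the foot's centre at about (317,109) and the pin top at about (322,107) in full-frame pixels. Both put the gauge near (0.6005, -0.1233). I'll turn so the jaws close along x and measure again.

Emit:
{"method": "apply_moves", "body": {
  "series": [
    {"jaw":0.3,"dx":-11,"dy":20,"dz":0,"turn":-0.12},
    {"jaw":0.3,"dx":-22,"dy":40,"dz":0,"turn":-0.24},
    {"jaw":0.3,"dx":-34,"dy":60,"dz":0,"turn":-0.36},
    {"jaw":0.3,"dx":-45,"dy":80,"dz":0,"turn":-0.48},
    {"jaw":0.3,"dx":-56,"dy":100,"dz":0,"turn":-0.6}
  ]
}}

```text
time: 7.98
tool_pos: [0.4516, -0.1741, 0.2453]
tool_rot: [0.0, 0.966, 0.26, 0.0]
contact_force: [-0.7, -1.4, -0.1]
gripper_width: 0.701
grasp_force: 0.0
```

Emit:
{"method": "apply_moves", "body": {
  "series": [
    {"jaw":0.3,"dx":0,"dy":0,"dz":0,"turn":-0.12},
    {"jaw":0.3,"dx":0,"dy":0,"dz":0,"turn":-0.24},
    {"jaw":0.3,"dx":0,"dy":0,"dz":0,"turn":-0.36},
    {"jaw":0.3,"dx":0,"dy":0,"dz":0,"turn":-0.48},
    {"jaw":0.3,"dx":0,"dy":0,"dz":0,"turn":-0.6}
  ]
}}

```text
time: 8.4
tool_pos: [0.4522, -0.1735, 0.2453]
tool_rot: [-0.0, 0.846, 0.534, -0.0]
contact_force: [-0.3, 0.9, 0.8]
gripper_width: 0.699
grasp_force: 0.0
```

Emit:
{"method": "apply_moves", "body": {
  "series": [
    {"jaw":0.3,"dx":0,"dy":0,"dz":0,"turn":-0.12},
    {"jaw":0.3,"dx":0,"dy":0,"dz":0,"turn":-0.24},
    {"jaw":0.3,"dx":0,"dy":0,"dz":0,"turn":-0.371},
    {"jaw":0.3,"dx":0,"dy":0,"dz":0,"turn":-0.371},
    {"jaw":0.3,"dx":0,"dy":0,"dz":0,"turn":-0.371}
  ]
}}

```text
time: 8.82
tool_pos: [0.4522, -0.1735, 0.2452]
tool_rot: [-0.0, 0.736, 0.677, -0.0]
contact_force: [0.4, 0.3, 0.3]
gripper_width: 0.701
grasp_force: 0.0
```

```bash
cat >> h.py <<'E'
def circ(f,mask,z):
    cs=max(cv2.findContours(mask.astype(np.uint8),0,cv2.CHAIN_APPROX_NONE)[0],key=len)
    h=ray(f,cv2.convexHull(cs)[:,0],z)[:,:2];A=np.c_[2*h,np.ones(len(h))];s=np.linalg.lstsq(A,(h**2).sum(1),rcond=None)[0]
    return s[:2].round(4),round(float(np.sqrt(s[2]+s[0]**2+s[1]**2)),4)
def gold(f):
    h=cv2.cvtColor(f["pixels"],cv2.COLOR_RGB2HSV);return ((h[...,0]>18)&(h[...,0]<28)&(h[...,1]>165)).astype(np.uint8)
def bush(f):
    """bushings by network: centre via mid-height ray, matched with 3D silhouette of a 40x30 cylinder"""
    from scipy.optimize import minimize
    a=np.linspace(0,2*np.pi,60);out=[]
    for o in spotter.outline_of(f,"bushing_a"):
        e=np.array(o["extent"]);mean=f["pixels"][o["region"]].mean(0)
        if o["conf"]<.3 or mean[2]>mean[1]: continue
        def ext(c):
            P=np.r_[[[c[0]+.02*np.cos(t),c[1]+.02*np.sin(t),z] for t in a for z in(0,.03)]];q=proj(f,P);return np.r_[q.min(0),q.max(0)]
        c0=ray(f,(e[:2]+e[2:])/2,.015)[0,:2]
        r=minimize(lambda c:((ext(c)-e)**2).sum(),c0,method="Nelder-Mead",options=dict(xatol=1e-5,fatol=1e-3))
        out.append((round(o["conf"],2),r.x.round(4),round(float(np.sqrt(r.fun)),1),e.round().astype(int)))
    return out
E
python3 - <<'E'
from h import *
print(pose()[0],pose()[1].as_matrix()[:,1].round(3),state()["time"])
w=grab_frame("wrist");save(w,"w5")
for b in bush(w): print(*b)
p=w["pixels"].astype(int)
for o in spotter.outline_of(w,"gauge")[:1]:
    e=np.array(o["extent"],int);print(e,o["conf"]);m=np.zeros((420,560),bool);s=np.s_[e[1]-8:e[3]+8,e[0]-8:e[2]+8];m[s]=((p.max(2)-p.min(2)<25)&(p.min(2)>170))[s];print(circ(w,m,.01))
t=grab_frame("top");print("top",bush(t))
E
```

```text
[ 0.45221585 -0.1734512   0.24523072] [ 0.997 -0.082 -0.   ] 8.8167
0.95 [ 0.452  -0.1593] 3.4 [265 160 300 192]
0.64 [0.4383 0.0111] 18.8 [237   0 274  28]
0.44 [ 0.5227 -0.3078] 89.8 [286 213 400 350]
[373  97 438 171] 0.96
(array([ 0.6002, -0.1233]), 0.039)
top [(0.53, array([ 0.4542, -0.1569]), 1.3, array([345, 239, 362, 252])), (0.45, array([0.437 , 0.1178]), 7.6, array([250, 249, 263, 253]))]
```

View pics/w5.png

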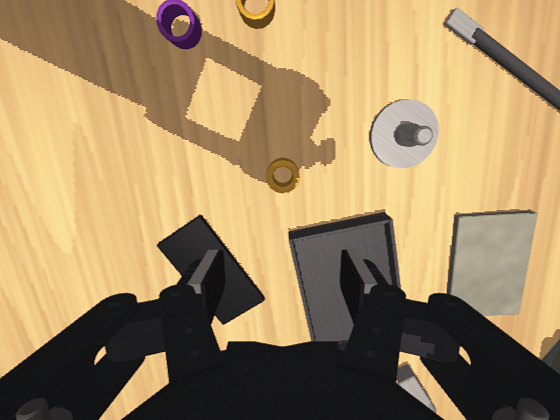

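The wrist view shows the bushing at (283,175), inside the tool's shadow, the gauge foot at (404,134), and the tray and phone below. The measured positions agree, so I'll pick this bushing up.

Emit:
{"method": "apply_moves", "body": {
  "series": [
    {"jaw":0.3,"dx":14,"dy":-1,"dz":38,"turn":0},
    {"jaw":0.3,"dx":14,"dy":-1,"dz":76,"turn":0},
    {"jaw":0.3,"dx":14,"dy":-1,"dz":114,"turn":0},
    {"jaw":0.3,"dx":14,"dy":-1,"dz":152,"turn":0},
    {"jaw":0.3,"dx":14,"dy":-1,"dz":185,"turn":0}
  ]
}}

```text
time: 9.48
tool_pos: [0.4515, -0.159, 0.058]
tool_rot: [-0.0, 0.735, 0.678, -0.0]
contact_force: [-0.4, 0.1, 0.2]
gripper_width: 0.699
grasp_force: 0.0
```

Emit:
{"method": "apply_moves", "body": {
  "series": [
    {"jaw":0.3,"dx":0,"dy":0,"dz":20,"turn":0},
    {"jaw":0.3,"dx":0,"dy":0,"dz":32,"turn":0},
    {"jaw":0.3,"dx":0,"dy":0,"dz":36,"turn":0},
    {"jaw":0.8,"dx":0,"dy":0,"dz":36,"turn":0},
    {"jaw":0.8,"dx":0,"dy":0,"dz":36,"turn":0}
  ]
}}

```text
time: 9.9
tool_pos: [0.4529, -0.1598, 0.0251]
tool_rot: [0.0, 0.735, 0.678, 0.0]
contact_force: [3.0, -0.7, -1.5]
gripper_width: 0.454
grasp_force: 60.5
```

Emit:
{"method": "apply_moves", "body": {
  "series": [
    {"jaw":0.8,"dx":0,"dy":0,"dz":0,"turn":0},
    {"jaw":0.8,"dx":0,"dy":0,"dz":0,"turn":0},
    {"jaw":0.8,"dx":0,"dy":0,"dz":0,"turn":0}
  ]
}}

```text
time: 10.15
tool_pos: [0.4528, -0.1598, 0.0252]
tool_rot: [0.001, 0.735, 0.678, 0.0]
contact_force: [-0.5, -0.4, -2.2]
gripper_width: 0.45
grasp_force: 60.3
```

Emit:
{"method": "apply_moves", "body": {
  "series": [
    {"jaw":0.8,"dx":0,"dy":0,"dz":-20,"turn":0},
    {"jaw":0.8,"dx":0,"dy":0,"dz":-55,"turn":0},
    {"jaw":0.8,"dx":0,"dy":0,"dz":-90,"turn":0},
    {"jaw":0.8,"dx":0,"dy":0,"dz":-90,"turn":0}
  ]
}}

```text
time: 10.48
tool_pos: [0.4568, -0.1619, 0.1225]
tool_rot: [0.007, 0.735, 0.678, 0.002]
contact_force: [1.0, -1.3, -0.4]
gripper_width: 0.452
grasp_force: 60.9
```

Run:
```python
from h import *
p,r=pose();print(p,state()["time"],state()["gripper_width"])
w=grab_frame("wrist");
m=gold(w);save(w,"w6")
n,l,s,c=cv2.connectedComponentsWithStats(m);print([(s[i].tolist(),c[i].round(1)) for i in range(1,n) if s[i,4]>150])
print("tcp px",proj(w,[p,p+[0,0,.006]]))
print(*bush(w))
```

```text
[ 0.45677188 -0.16187958  0.12252132] 10.4833 0.4518364058178025
[([240, 223, 85, 96, 4981], array([282.1, 272.9]))]
tcp px [[286.28783547 280.62315608]
 [286.66131129 287.39237858]]
(0.82, array([ 0.4529, -0.2115]), 33.1, array([242, 225, 324, 316]))
```

View pics/w6.png

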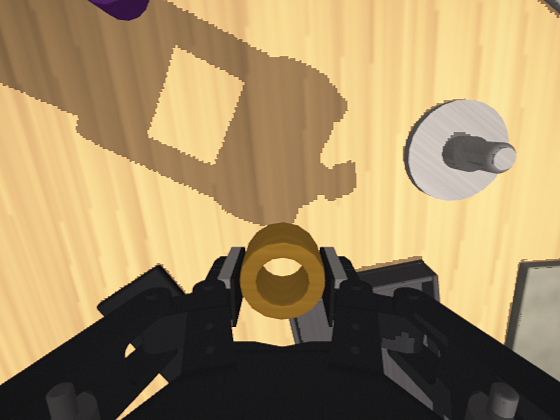

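The bushing is held level between the pads. Its ring is centred near (282,279), and the gauge is at (458,150).

Emit:
{"method": "apply_moves", "body": {
  "series": [
    {"jaw":0.8,"dx":8,"dy":24,"dz":0,"turn":0},
    {"jaw":0.8,"dx":20,"dy":60,"dz":0,"turn":0},
    {"jaw":0.8,"dx":32,"dy":96,"dz":0,"turn":0},
    {"jaw":0.8,"dx":42,"dy":126,"dz":0,"turn":0},
    {"jaw":0.8,"dx":48,"dy":144,"dz":0,"turn":0}
  ]
}}

```text
time: 11.0
tool_pos: [0.6011, -0.1219, 0.112]
tool_rot: [-0.001, 0.734, 0.679, -0.0]
contact_force: [-0.8, -0.7, -1.2]
gripper_width: 0.452
grasp_force: 61.0
```

Emit:
{"method": "apply_moves", "body": {
  "series": [
    {"jaw":0.8,"dx":0,"dy":0,"dz":0,"turn":0},
    {"jaw":0.8,"dx":0,"dy":0,"dz":0,"turn":0},
    {"jaw":0.8,"dx":0,"dy":0,"dz":0,"turn":0},
    {"jaw":0.8,"dx":0,"dy":0,"dz":0,"turn":0}
  ]
}}

```text
time: 11.33
tool_pos: [0.598, -0.1232, 0.113]
tool_rot: [-0.001, 0.735, 0.678, -0.001]
contact_force: [-0.0, -0.8, -1.2]
gripper_width: 0.454
grasp_force: 61.0
```

```bash
cat >> h.py <<'E'
def inhand(f,p,zt=.005):
    """centre of held bushing: silhouette of both rims of a 40x30 cylinder vs gold mask"""
    from scipy.optimize import minimize
    m=gold(f);n,l,s,c=cv2.connectedComponentsWithStats(m);i=1+np.argmax([s[k,4]*(s[k,1]>150) for k in range(1,n)])
    m=(l==i).astype(np.uint8);cs=max(cv2.findContours(m,0,cv2.CHAIN_APPROX_NONE)[0],key=len)
    cv2.drawContours(m,[cs],-1,1,-1);a=np.linspace(0,2*np.pi,72)
    def cost(c):
        P=np.array([[c[0]+.02*np.cos(t),c[1]+.02*np.sin(t),c[2]-z] for t in a for z in(0,.03)])
        k=cv2.convexHull((proj(f,P)*16).astype(np.int32));q=np.zeros_like(m);cv2.fillConvexPoly(q,k,1,cv2.LINE_8,4);return int((q!=m).sum())
    r=minimize(cost,np.r_[p[:2],p[2]+zt],method="Nelder-Mead",options=dict(initial_simplex=np.r_[p[:2],p[2]+zt]+.006*np.r_[np.zeros((1,3)),np.eye(3)]))
    return r.x.round(4),r.fun,int(m.sum())
E
python3 - <<'E'
from h import *
p,r=pose();print(p,r.as_matrix()[:,2].round(3),state()["time"],state()["joint_pos"].round(3))
w=grab_frame("wrist");save(w,"w7");x=inhand(w,p);print(x)
print("tool-frame offset mm",r.inv().apply(x[0]-p)*1000, "corr",r.inv().apply(np.r_[.6002,-.1233,x[0][2]]-x[0])*1000, "by TCP",r.inv().apply(np.r_[.6002,-.1233,p[2]]-p)*1000)
E
```

```text
[ 0.59803759 -0.12321491  0.11297047] [-0.002  0.001 -1.   ] 11.3333 [-0.325  0.141  1.757 -0.     1.246 -0.244]
(array([ 0.5958, -0.1261,  0.1088]), np.float64(150.0), 6309)
tool-frame offset mm [-3.05783544 -1.98747876  4.1740773 ] corr [ 3.14514678  4.16028481 -0.00905751] by TCP [ 0.08928212  2.16223649 -0.00543775]
```

```bash
sed -i 's/c\[2\]-z\] for t/p[2]+zt-z] for t/; s/np.r_\[p\[:2\],p\[2\]+zt\],method/p[:2],method/; s/initial_simplex=.*$/initial_simplex=p[:2]+.006*np.array([[0,0],[1,0],[0,1]])))/; s/return r.x.round(4),r.fun/return np.r_[r.x,p[2]+zt].round(4),r.fun/' h.py
python3 - <<'E'
from h import *
p,r=pose()
w=grab_frame("wrist");
for zt in(.003,.005,.007):
    x=inhand(w,p,zt);print(x,r.inv().apply(x[0]-p)*1000, "corr",r.inv().apply(np.r_[.6002,-.1233,x[0][2]]-x[0])*1000)
E
```

```text
(array([ 0.596 , -0.123 ,  0.1164]), np.float64(627.0), 6309) [ 0.14440256 -2.29816755 -2.98230573] corr [ 0.03960785  4.21050838 -0.00709786]
(array([ 0.5958, -0.1227,  0.1184]), np.float64(830.0), 6309) [ 0.42790021 -2.52508104 -4.98184051] corr [-0.24329016  4.43404474 -0.00756013]
(array([ 0.596 , -0.1218,  0.1204]), np.float64(1067.0), 6309) [ 1.34169504 -2.40167283 -6.98177787] corr [-1.15648536  4.3072594  -0.00761984]
```

Emit:
{"method": "apply_moves", "body": {
  "series": [
    {"jaw":0.8,"dx":0,"dy":2.5,"dz":10,"turn":0},
    {"jaw":0.8,"dx":0,"dy":2.5,"dz":20,"turn":0},
    {"jaw":0.8,"dx":0,"dy":2.5,"dz":28,"turn":0},
    {"jaw":0.8,"dx":0,"dy":2.5,"dz":34,"turn":0},
    {"jaw":0.8,"dx":0,"dy":2.5,"dz":38,"turn":0}
  ]
}}

```text
time: 11.85
tool_pos: [0.6014, -0.1233, 0.0745]
tool_rot: [-0.001, 0.735, 0.678, -0.001]
contact_force: [-0.2, 0.1, -2.2]
gripper_width: 0.451
grasp_force: 61.1
```

Emit:
{"method": "apply_moves", "body": {
  "series": [
    {"jaw":0.8,"dx":0,"dy":0,"dz":6,"turn":0},
    {"jaw":0.8,"dx":0,"dy":0,"dz":11,"turn":0},
    {"jaw":0.8,"dx":0,"dy":0,"dz":14,"turn":0},
    {"jaw":0.8,"dx":0,"dy":0,"dz":17,"turn":0},
    {"jaw":0.8,"dx":0,"dy":0,"dz":17,"turn":0}
  ]
}}

```text
time: 12.27
tool_pos: [0.6017, -0.1232, 0.0585]
tool_rot: [-0.001, 0.735, 0.678, -0.0]
contact_force: [-0.3, -0.0, -1.5]
gripper_width: 0.452
grasp_force: 61.1
```

Emit:
{"method": "apply_moves", "body": {
  "series": [
    {"jaw":0.8,"dx":0,"dy":0,"dz":2,"turn":0},
    {"jaw":0.8,"dx":0,"dy":0,"dz":4,"turn":0},
    {"jaw":0.8,"dx":0,"dy":0,"dz":6,"turn":0}
  ]
}}

```text
time: 12.52
tool_pos: [0.6028, -0.1239, 0.0541]
tool_rot: [0.001, 0.735, 0.678, -0.0]
contact_force: [-2.1, -1.3, 6.7]
gripper_width: 0.451
grasp_force: 61.8
```

Emit:
{"method": "apply_moves", "body": {
  "series": [
    {"jaw":0.8,"dx":0,"dy":0,"dz":1,"turn":0},
    {"jaw":0.45,"dx":0,"dy":0,"dz":0,"turn":0},
    {"jaw":0.45,"dx":0,"dy":0,"dz":0,"turn":0},
    {"jaw":0.45,"dx":0,"dy":0,"dz":0,"turn":0},
    {"jaw":0.45,"dx":0,"dy":0,"dz":0,"turn":0}
  ]
}}

```text
time: 12.93
tool_pos: [0.6022, -0.1233, 0.0532]
tool_rot: [-0.0, 0.735, 0.678, 0.0]
contact_force: [-0.7, -0.2, -0.3]
gripper_width: 0.547
grasp_force: 0.0
```

Run:
```python
from h import *
p,r=pose();print(p,state()["time"],state()["gripper_width"])
w=grab_frame("wrist");save(w,"w8")
t=grab_frame("top"); print([(o[0],o[4],o[2],o[3]) for o in outl(t,"tray",.03)])
cv2.imwrite("pics/c8.png",np.hstack([w["pixels"][120:400,140:420,::-1],cv2.resize(t["pixels"][180:260,180:260,::-1],(280,280),interpolation=0)]))
```

```text
[ 0.60215838 -0.12330089  0.05320567] 12.9333 0.5467910268835954
[(0.57, array([ 0.5287, -0.3185]), array([46.5, 68.7]), 81.9), (0.49, array([0.5994, 0.2162]), array([115. ,  49.1]), 4.8)]
```

View pics/c8.png

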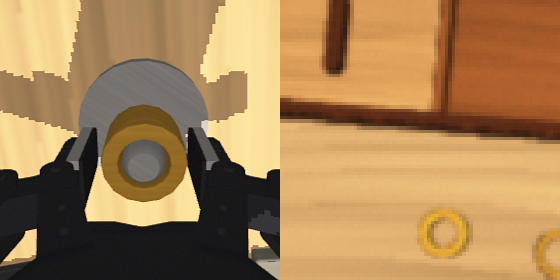

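The released bushing still sits high on the pin, centred at about (285,280), so it is on the shoulder: tight, and goes to the tray.

Emit:
{"method": "apply_moves", "body": {
  "series": [
    {"jaw":0.8,"dx":0,"dy":0,"dz":0,"turn":0},
    {"jaw":0.8,"dx":0,"dy":0,"dz":0,"turn":0},
    {"jaw":0.8,"dx":0,"dy":0,"dz":0,"turn":0},
    {"jaw":0.8,"dx":0,"dy":0,"dz":0,"turn":0},
    {"jaw":0.8,"dx":0,"dy":0,"dz":-15,"turn":0}
  ]
}}

```text
time: 13.5
tool_pos: [0.6008, -0.1231, 0.0651]
tool_rot: [-0.001, 0.735, 0.678, -0.001]
contact_force: [1.0, -1.4, -3.1]
gripper_width: 0.452
grasp_force: 61.7
```

Emit:
{"method": "apply_moves", "body": {
  "series": [
    {"jaw":0.8,"dx":0,"dy":0,"dz":-30,"turn":0},
    {"jaw":0.8,"dx":0,"dy":0,"dz":-55,"turn":0},
    {"jaw":0.8,"dx":-30,"dy":-12,"dz":-55,"turn":0},
    {"jaw":0.8,"dx":-66,"dy":-26,"dz":-55,"turn":0},
    {"jaw":0.8,"dx":-102,"dy":-40,"dz":-55,"turn":0}
  ]
}}

```text
time: 13.92
tool_pos: [0.5535, -0.2222, 0.1233]
tool_rot: [0.0, 0.734, 0.679, -0.0]
contact_force: [0.9, -0.2, -2.3]
gripper_width: 0.452
grasp_force: 63.0
```

Emit:
{"method": "apply_moves", "body": {
  "series": [
    {"jaw":0.8,"dx":-35,"dy":-14,"dz":0,"turn":0},
    {"jaw":0.8,"dx":-63,"dy":-26,"dz":15,"turn":0},
    {"jaw":0.8,"dx":-63,"dy":-26,"dz":40,"turn":0},
    {"jaw":0.8,"dx":-63,"dy":-26,"dz":65,"turn":0},
    {"jaw":0.8,"dx":-63,"dy":-26,"dz":83,"turn":0}
  ]
}}

```text
time: 14.33
tool_pos: [0.5211, -0.2824, 0.0372]
tool_rot: [-0.002, 0.735, 0.678, -0.0]
contact_force: [-0.3, 0.5, -1.7]
gripper_width: 0.454
grasp_force: 63.0
```

Emit:
{"method": "apply_moves", "body": {
  "series": [
    {"jaw":0.8,"dx":0,"dy":0,"dz":5,"turn":0},
    {"jaw":0.8,"dx":0,"dy":0,"dz":8,"turn":0},
    {"jaw":0.8,"dx":0,"dy":0,"dz":8,"turn":0}
  ]
}}

```text
time: 14.58
tool_pos: [0.523, -0.2823, 0.0319]
tool_rot: [-0.0, 0.735, 0.678, -0.0]
contact_force: [-0.7, -0.2, -1.9]
gripper_width: 0.449
grasp_force: 63.0
```

Emit:
{"method": "apply_moves", "body": {
  "series": [
    {"jaw":0.45,"dx":0,"dy":0,"dz":0,"turn":0},
    {"jaw":0.4,"dx":0,"dy":0,"dz":0,"turn":0},
    {"jaw":0.4,"dx":0,"dy":0,"dz":-15,"turn":0},
    {"jaw":0.3,"dx":0,"dy":0,"dz":-50,"turn":0},
    {"jaw":0.3,"dx":0,"dy":0,"dz":-90,"turn":0}
  ]
}}

```text
time: 15.0
tool_pos: [0.5221, -0.2816, 0.122]
tool_rot: [-0.002, 0.735, 0.678, -0.0]
contact_force: [0.7, -0.9, -0.1]
gripper_width: 0.7
grasp_force: 0.0
```

Emit:
{"method": "apply_moves", "body": {
  "series": [
    {"jaw":0.3,"dx":30,"dy":-11,"dz":-25,"turn":0},
    {"jaw":0.3,"dx":60,"dy":-22,"dz":-50,"turn":0},
    {"jaw":0.3,"dx":95,"dy":-36,"dz":-70,"turn":0},
    {"jaw":0.3,"dx":130,"dy":-50,"dz":-80,"turn":0},
    {"jaw":0.3,"dx":165,"dy":-64,"dz":-80,"turn":0}
  ]
}}

```text
time: 15.42
tool_pos: [0.4743, -0.1125, 0.2081]
tool_rot: [0.005, 0.735, 0.678, 0.002]
contact_force: [0.3, 0.6, 0.5]
gripper_width: 0.694
grasp_force: 0.0
```

Emit:
{"method": "apply_moves", "body": {
  "series": [
    {"jaw":0.3,"dx":35,"dy":-14,"dz":0,"turn":0},
    {"jaw":0.3,"dx":70,"dy":-28,"dz":0,"turn":0},
    {"jaw":0.3,"dx":105,"dy":-42,"dz":0,"turn":0},
    {"jaw":0.3,"dx":119,"dy":-46,"dz":0,"turn":0},
    {"jaw":0.3,"dx":119,"dy":-46,"dz":0,"turn":0}
  ]
}}

```text
time: 15.83
tool_pos: [0.4361, 0.0119, 0.2041]
tool_rot: [0.001, 0.733, 0.68, 0.002]
contact_force: [0.5, -0.2, 0.3]
gripper_width: 0.702
grasp_force: 0.0
```

Run:
```python
from h import *
p,r=pose();print(p,state()["time"])
w=grab_frame("wrist");save(w,"w9")
for b in bush(w): print(*b, r.inv().apply(np.r_[b[1],.0245]-p).round(4)*1000)
t=grab_frame("top");save(t,"top2");print(*bush(t))
```

```text
[0.43607449 0.01188753 0.20408681] 15.8333
0.79 [0.4351 0.1085] 3.4 [253  74 297 124] [ 96.2  -8.9 179.6]
0.76 [0.4499 0.1831] 30.5 [265   0 304  19] [171.7   0.2 179.7]
(0.67, array([ 0.5254, -0.2905]), 2.7, array([390, 214, 410, 227]))
```

View pics/w9.png

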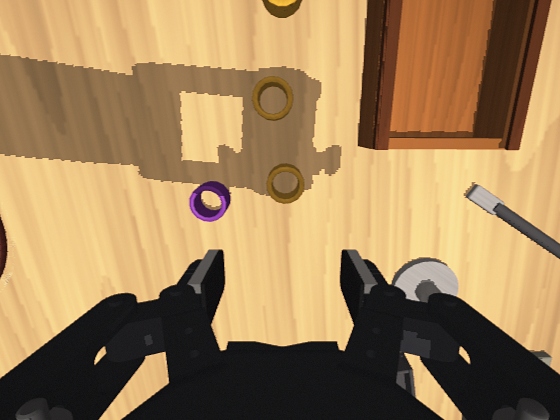

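The wrist view shows three bushings, with the nearest one's top ring at about (285.5,183). The purple one is at (210,201), well clear of the fingers. The open box is at the upper right.

Run:
```python
from h import *
p,r=pose();w=grab_frame("wrist");h=cv2.cvtColor(w["pixels"],cv2.COLOR_RGB2HSV)
m=np.zeros((420,560),np.uint8);m[150:212,255:315]=((h[...,1]>160))[150:212,255:315]
n,l,s,c=cv2.connectedComponentsWithStats(m);i=1+s[1:,4].argmax();print(s[i])
e=np.r_[s[i,:2],s[i,:2]+s[i,2:4]]
a=np.linspace(0,6.28,60)
from scipy.optimize import least_squares
def ext(c):
    q=proj(w,np.array([[c[0]+.02*np.cos(t),c[1]+.02*np.sin(t),z] for t in a for z in(0,.03)]));return np.r_[q.min(0),q.max(0)]
x=least_squares(lambda c:(ext(c)-e)*10,[.439,.0235]);print(x.x,x.fun/10,r.inv().apply(np.r_[x.x,.0245]-p)*1000)
```

```text
[266 160  38  41 719]
[0.43956217 0.02392903] [-0.51630585 -0.31656978  0.51675619  0.3300004 ] [ 15.68858777   1.1481649  178.69042191]
```

Emit:
{"method": "apply_moves", "body": {
  "series": [
    {"jaw":0.38,"dx":8,"dy":1,"dz":36,"turn":0},
    {"jaw":0.38,"dx":15.5,"dy":1.5,"dz":72,"turn":0},
    {"jaw":0.38,"dx":15.5,"dy":1.5,"dz":108,"turn":0},
    {"jaw":0.38,"dx":15.5,"dy":1.5,"dz":140,"turn":0},
    {"jaw":0.38,"dx":15.5,"dy":1.5,"dz":160,"turn":0}
  ]
}}

```text
time: 16.5
tool_pos: [0.437, 0.0239, 0.0386]
tool_rot: [-0.002, 0.735, 0.678, -0.002]
contact_force: [-0.7, -0.4, -0.2]
gripper_width: 0.621
grasp_force: 0.0
```

Emit:
{"method": "apply_moves", "body": {
  "series": [
    {"jaw":0.38,"dx":0,"dy":0,"dz":12,"turn":0},
    {"jaw":0.38,"dx":0,"dy":0,"dz":19,"turn":0},
    {"jaw":0.8,"dx":0,"dy":0,"dz":19,"turn":0},
    {"jaw":0.8,"dx":0,"dy":0,"dz":19,"turn":0},
    {"jaw":0.8,"dx":0,"dy":0,"dz":19,"turn":0}
  ]
}}

```text
time: 16.92
tool_pos: [0.4399, 0.0242, 0.0242]
tool_rot: [0.001, 0.735, 0.678, 0.001]
contact_force: [-0.1, 0.4, -1.7]
gripper_width: 0.445
grasp_force: 60.2
```

Emit:
{"method": "apply_moves", "body": {
  "series": [
    {"jaw":0.8,"dx":0,"dy":0,"dz":0,"turn":0},
    {"jaw":0.8,"dx":0,"dy":0,"dz":-15,"turn":0},
    {"jaw":0.8,"dx":0,"dy":0,"dz":-40,"turn":0},
    {"jaw":0.8,"dx":0,"dy":0,"dz":-70,"turn":0},
    {"jaw":0.8,"dx":0,"dy":0,"dz":-88,"turn":0}
  ]
}}

```text
time: 17.33
tool_pos: [0.4404, 0.0245, 0.1149]
tool_rot: [0.002, 0.735, 0.678, 0.002]
contact_force: [0.8, 0.4, -1.6]
gripper_width: 0.45
grasp_force: 60.6
```

Run:
```python
from h import *
p,r=pose();print(p,state()["gripper_width"],r.inv().apply(np.array([.6018,-.1233,p[2]])-p)*1000)
```

```text
[0.44038106 0.02450448 0.11488986] 0.4503405091878326 [-134.44935697  172.69886994    0.8428744 ]
```

Emit:
{"method": "apply_moves", "body": {
  "series": [
    {"jaw":0.8,"dx":-20,"dy":26,"dz":0,"turn":0},
    {"jaw":0.8,"dx":-44,"dy":57,"dz":0,"turn":0},
    {"jaw":0.8,"dx":-68,"dy":88,"dz":0,"turn":0},
    {"jaw":0.8,"dx":-92,"dy":119,"dz":0,"turn":0},
    {"jaw":0.8,"dx":-116,"dy":150,"dz":0,"turn":0}
  ]
}}

```text
time: 17.75
tool_pos: [0.5808, -0.1044, 0.1122]
tool_rot: [0.001, 0.735, 0.678, 0.0]
contact_force: [0.3, 0.6, -0.6]
gripper_width: 0.451
grasp_force: 60.7
```

Emit:
{"method": "apply_moves", "body": {
  "series": [
    {"jaw":0.8,"dx":-12,"dy":15,"dz":0,"turn":0},
    {"jaw":0.8,"dx":-18,"dy":23,"dz":0,"turn":0},
    {"jaw":0.8,"dx":-18,"dy":23,"dz":0,"turn":0},
    {"jaw":0.8,"dx":-18,"dy":23,"dz":0,"turn":0},
    {"jaw":0.8,"dx":-18,"dy":23,"dz":0,"turn":0}
  ]
}}

```text
time: 18.17
tool_pos: [0.5997, -0.1216, 0.111]
tool_rot: [-0.001, 0.735, 0.679, -0.0]
contact_force: [0.3, 0.2, -1.9]
gripper_width: 0.443
grasp_force: 60.8
```

Run:
```python
from h import *
p,r=pose();print(p,r.inv().apply(np.array([.6018,-.1233,p[2]])-p)*1000)
w=grab_frame("wrist");x=inhand(w,p,.005);print(x,r.inv().apply(x[0]-p)*1000);save(w,"w10")
```

```text
[ 0.59966525 -0.12164197  0.11104426] [-1.48390068  2.25926227 -0.00342357]
(array([ 0.598 , -0.1222,  0.116 ]), np.float64(614.0), 6522) [-0.68523564 -1.62152033 -4.95428581]
```

Emit:
{"method": "apply_moves", "body": {
  "series": [
    {"jaw":0.8,"dx":-1,"dy":2,"dz":8,"turn":0},
    {"jaw":0.8,"dx":-1,"dy":2,"dz":18,"turn":0},
    {"jaw":0.8,"dx":-1,"dy":2,"dz":28,"turn":0},
    {"jaw":0.8,"dx":-1,"dy":2,"dz":38,"turn":0},
    {"jaw":0.8,"dx":-1,"dy":2,"dz":46,"turn":0}
  ]
}}

```text
time: 18.63
tool_pos: [0.6015, -0.1234, 0.0629]
tool_rot: [-0.001, 0.735, 0.678, -0.001]
contact_force: [0.0, -0.6, -2.1]
gripper_width: 0.445
grasp_force: 60.8
```

Emit:
{"method": "apply_moves", "body": {
  "series": [
    {"jaw":0.8,"dx":0,"dy":0,"dz":5,"turn":0},
    {"jaw":0.8,"dx":0,"dy":0,"dz":8,"turn":0},
    {"jaw":0.8,"dx":0,"dy":0,"dz":11,"turn":0},
    {"jaw":0.8,"dx":0,"dy":0,"dz":13,"turn":0},
    {"jaw":0.8,"dx":0,"dy":0,"dz":15,"turn":0}
  ]
}}

```text
time: 19.05
tool_pos: [0.603, -0.1241, 0.0505]
tool_rot: [0.0, 0.735, 0.678, 0.0]
contact_force: [-0.0, -0.2, -0.9]
gripper_width: 0.449
grasp_force: 60.8
```

Emit:
{"method": "apply_moves", "body": {
  "series": [
    {"jaw":0.8,"dx":0,"dy":0,"dz":3,"turn":0},
    {"jaw":0.8,"dx":0,"dy":0,"dz":6,"turn":0},
    {"jaw":0.8,"dx":0,"dy":0,"dz":9,"turn":0},
    {"jaw":0.8,"dx":0,"dy":0,"dz":12,"turn":0},
    {"jaw":0.8,"dx":0,"dy":0,"dz":14,"turn":0}
  ]
}}

```text
time: 19.47
tool_pos: [0.6024, -0.1239, 0.0357]
tool_rot: [-0.0, 0.735, 0.678, -0.0]
contact_force: [0.1, -0.1, -2.1]
gripper_width: 0.447
grasp_force: 60.8
```

Emit:
{"method": "apply_moves", "body": {
  "series": [
    {"jaw":0.6,"dx":0,"dy":0,"dz":0,"turn":0},
    {"jaw":0.45,"dx":0,"dy":0,"dz":0,"turn":0},
    {"jaw":0.45,"dx":0,"dy":0,"dz":0,"turn":0},
    {"jaw":0.45,"dx":0,"dy":0,"dz":0,"turn":0},
    {"jaw":0.45,"dx":0,"dy":0,"dz":0,"turn":0}
  ]
}}

```text
time: 19.88
tool_pos: [0.6031, -0.1241, 0.0369]
tool_rot: [0.0, 0.735, 0.678, 0.0]
contact_force: [0.2, -0.2, -0.3]
gripper_width: 0.546
grasp_force: 0.0
```

Run:
```python
from h import *
p,r=pose();print(p,state()["contact_force"])
w=grab_frame("wrist");save(w,"w11")
for z in(-.004,.0,.004,.006): print(z,inhand(w,p,z))
```

```text
[ 0.60307632 -0.12406353  0.03686021] [ 0.19104098 -0.19490046 -0.28223743]
-0.004 (array([ 0.6004, -0.1256,  0.0329]), np.float64(3151.0), 3125)
0.0 (array([ 0.6008, -0.124 ,  0.0369]), np.float64(3517.0), 3125)
0.004 (array([ 0.6002, -0.1215,  0.0409]), np.float64(3919.0), 3125)
0.006 (array([ 0.6011, -0.121 ,  0.0429]), np.float64(4151.0), 3125)
```

It reached the foot with no resistance, so it fits and goes in the box.

Emit:
{"method": "apply_moves", "body": {
  "series": [
    {"jaw":0.8,"dx":0,"dy":0,"dz":0,"turn":0},
    {"jaw":0.8,"dx":0,"dy":0,"dz":0,"turn":0},
    {"jaw":0.8,"dx":0,"dy":0,"dz":0,"turn":0},
    {"jaw":0.8,"dx":0,"dy":0,"dz":0,"turn":0},
    {"jaw":0.8,"dx":0,"dy":0,"dz":-12,"turn":0}
  ]
}}

```text
time: 20.35
tool_pos: [0.6014, -0.1238, 0.0459]
tool_rot: [-0.001, 0.735, 0.678, -0.001]
contact_force: [2.9, -1.3, -3.8]
gripper_width: 0.443
grasp_force: 61.4
```

Emit:
{"method": "apply_moves", "body": {
  "series": [
    {"jaw":0.8,"dx":0,"dy":0,"dz":-25,"turn":0},
    {"jaw":0.8,"dx":0,"dy":0,"dz":-50,"turn":0},
    {"jaw":0.8,"dx":0,"dy":0,"dz":-72,"turn":0},
    {"jaw":0.8,"dx":25,"dy":-4,"dz":-80,"turn":0},
    {"jaw":0.8,"dx":60,"dy":-9,"dz":-80,"turn":0}
  ]
}}

```text
time: 20.77
tool_pos: [0.6002, -0.0653, 0.1323]
tool_rot: [0.003, 0.736, 0.677, 0.001]
contact_force: [1.7, 1.3, -1.4]
gripper_width: 0.441
grasp_force: 63.0
```

Emit:
{"method": "apply_moves", "body": {
  "series": [
    {"jaw":0.8,"dx":36,"dy":-5,"dz":0,"turn":0},
    {"jaw":0.8,"dx":72,"dy":-10,"dz":0,"turn":0},
    {"jaw":0.8,"dx":108,"dy":-15,"dz":0,"turn":0},
    {"jaw":0.8,"dx":135,"dy":-19,"dz":0,"turn":0},
    {"jaw":0.8,"dx":149,"dy":-21,"dz":0,"turn":0}
  ]
}}

```text
time: 21.18
tool_pos: [0.5881, 0.0899, 0.1279]
tool_rot: [-0.001, 0.734, 0.679, -0.0]
contact_force: [-0.6, -0.2, -0.9]
gripper_width: 0.441
grasp_force: 62.9
```

Emit:
{"method": "apply_moves", "body": {
  "series": [
    {"jaw":0.8,"dx":0,"dy":0,"dz":0,"turn":0},
    {"jaw":0.8,"dx":0,"dy":0,"dz":0,"turn":0},
    {"jaw":0.8,"dx":0,"dy":0,"dz":0,"turn":0}
  ]
}}

```text
time: 21.43
tool_pos: [0.5894, 0.0858, 0.1281]
tool_rot: [0.0, 0.735, 0.678, -0.0]
contact_force: [0.3, 0.1, -0.8]
gripper_width: 0.445
grasp_force: 62.9
```

Run:
```python
from h import *
p,r=pose();print(p,r.inv().apply(np.array([.5894,.0872,.036])-p)*1000)
w=grab_frame("wrist");save(w,"w12")
```

```text
[0.58935016 0.08576778 0.12812993] [ 1.49866017e+00 -2.81697508e-02  9.21288783e+01]
```

View pics/w12.png

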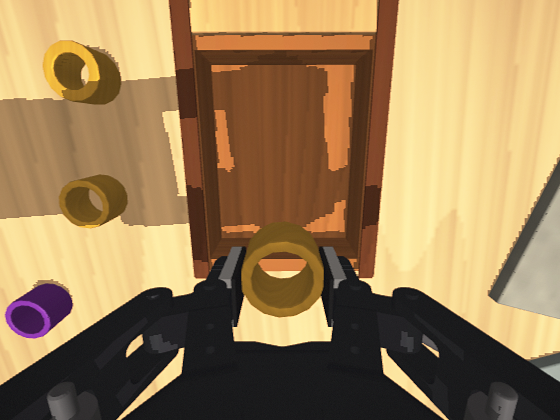

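The held bushing is just above the near end of the compartment. The floor spans about columns 215–355 and rows 65–235.

Run:
```python
from h import *
w=grab_frame("wrist");c=ray(w,[(215,66),(355,66),(350,234),(216,234)],.008);print(c.round(4),c.mean(0))
```

```text
[[0.5461 0.2036 0.008 ]
 [0.6519 0.195  0.008 ]
 [0.6456 0.0598 0.008 ]
 [0.5277 0.0694 0.008 ]] [0.59281875 0.13195135 0.008     ]
```

Emit:
{"method": "apply_moves", "body": {
  "series": [
    {"jaw":0.8,"dx":2,"dy":0,"dz":20,"turn":0},
    {"jaw":0.8,"dx":2,"dy":0,"dz":45,"turn":0},
    {"jaw":0.8,"dx":2,"dy":0,"dz":68,"turn":0},
    {"jaw":0.8,"dx":2,"dy":0,"dz":84,"turn":0},
    {"jaw":0.8,"dx":2,"dy":0,"dz":92,"turn":0}
  ]
}}

```text
time: 21.95
tool_pos: [0.5876, 0.0875, 0.0345]
tool_rot: [-0.002, 0.735, 0.678, -0.003]
contact_force: [-24.9, -1.9, 54.3]
gripper_width: 0.444
grasp_force: 69.7
```

Emit:
{"method": "apply_moves", "body": {
  "series": [
    {"jaw":0.8,"dx":0,"dy":0,"dz":0,"turn":0},
    {"jaw":0.6,"dx":0,"dy":0,"dz":0,"turn":0},
    {"jaw":0.42,"dx":0,"dy":0,"dz":0,"turn":0},
    {"jaw":0.42,"dx":0,"dy":0,"dz":0,"turn":0},
    {"jaw":0.42,"dx":0,"dy":0,"dz":-15,"turn":0}
  ]
}}

```text
time: 22.37
tool_pos: [0.5877, 0.0884, 0.049]
tool_rot: [-0.002, 0.735, 0.678, -0.002]
contact_force: [-0.3, -0.1, -0.6]
gripper_width: 0.577
grasp_force: 0.0
```

Emit:
{"method": "apply_moves", "body": {
  "series": [
    {"jaw":0.4,"dx":0,"dy":0,"dz":-35,"turn":0},
    {"jaw":0.4,"dx":0,"dy":0,"dz":-75,"turn":0},
    {"jaw":0.3,"dx":0,"dy":-30,"dz":-100,"turn":0},
    {"jaw":0.3,"dx":0,"dy":-70,"dz":-120,"turn":0},
    {"jaw":0.3,"dx":0,"dy":-110,"dz":-140,"turn":0}
  ]
}}

```text
time: 22.78
tool_pos: [0.4853, 0.097, 0.1912]
tool_rot: [0.001, 0.735, 0.678, 0.001]
contact_force: [-0.0, 0.4, 0.4]
gripper_width: 0.696
grasp_force: 0.0
```

Emit:
{"method": "apply_moves", "body": {
  "series": [
    {"jaw":0.3,"dx":-2,"dy":-36,"dz":-10,"turn":0},
    {"jaw":0.3,"dx":-2,"dy":-50,"dz":-10,"turn":0},
    {"jaw":0.3,"dx":-2,"dy":-50,"dz":-10,"turn":0},
    {"jaw":0.3,"dx":-2,"dy":-50,"dz":-10,"turn":0}
  ]
}}

```text
time: 23.12
tool_pos: [0.4356, 0.0992, 0.1994]
tool_rot: [0.001, 0.735, 0.678, 0.001]
contact_force: [0.4, -0.2, 0.6]
gripper_width: 0.697
grasp_force: 0.0
```

```bash
cat >> h.py <<'E'
def near(f,guess,win=34):
    from scipy.optimize import least_squares
    h=cv2.cvtColor(f["pixels"],cv2.COLOR_RGB2HSV);u,v=proj(f,[[*guess,.015]])[0].astype(int)
    m=np.zeros((420,560),np.uint8);s=np.s_[max(v-win,0):v+win,u-win:u+win];m[s]=(h[...,1]>160)[s]
    n,l,st,c=cv2.connectedComponentsWithStats(m);i=1+st[1:,4].argmax();e=np.r_[st[i,:2],st[i,:2]+st[i,2:4]];a=np.linspace(0,6.28,60)
    def ext(c):
        q=proj(f,np.array([[c[0]+.02*np.cos(t),c[1]+.02*np.sin(t),z] for t in a for z in(0,.03)]));return np.r_[q.min(0),q.max(0)]
    x=least_squares(lambda c:(ext(c)-e)*10,guess);return x.x.round(4),(x.fun/10).round(1),e
E
python3 - <<'E'
from h import *
p,r=pose();print(p,state()["time"])
w=grab_frame("wrist");save(w,"w13");t=grab_frame("top");save(t,"top3")
B=bush(w)
for b in B: print(*b)
for b in B: print(near(w,b[1]))
x=near(w,[.434,.109]);print(x,r.inv().apply(np.r_[x[0],.0245]-p)*1000)
E
```

```text
[0.43562957 0.09916608 0.19942438] 23.1167
0.79 [0.4524 0.2036] 2.2 [272  63 313 113]
0.7 [0.4327 0.1077] 2.9 [258 166 301 210]
0.68 [0.5939 0.0874] 2.0 [405 173 459 216]
(array([0.4495, 0.2037]), array([-1. , -0.9,  1. ,  1.2]), array([269,  65, 310, 111], dtype=int32))
(array([0.433 , 0.1093]), array([-0.7, -0.6,  0.7,  0.6]), array([261, 166, 299, 207], dtype=int32))
(array([0.5922, 0.0884]), array([  8.8,  12.8,  -8. , -12.9]), array([396, 160, 464, 228], dtype=int32))
(array([0.433 , 0.1093]), array([-0.7, -0.6,  0.7,  0.6]), array([261, 166, 299, 207], dtype=int32)) [  9.8393454   -3.94442045 174.9164877 ]
```

The first fitting bushing is in the box. Next is the one at (0.433, 0.109).

Emit:
{"method": "apply_moves", "body": {
  "series": [
    {"jaw":0.38,"dx":5,"dy":-2,"dz":36,"turn":0},
    {"jaw":0.38,"dx":10,"dy":-3.5,"dz":72,"turn":0},
    {"jaw":0.38,"dx":10,"dy":-3.5,"dz":108,"turn":0},
    {"jaw":0.38,"dx":10,"dy":-3.5,"dz":138,"turn":0},
    {"jaw":0.38,"dx":10,"dy":-3.5,"dz":157,"turn":0}
  ]
}}

```text
time: 23.68
tool_pos: [0.4308, 0.1091, 0.0373]
tool_rot: [-0.002, 0.735, 0.678, -0.002]
contact_force: [-0.5, 0.5, 0.3]
gripper_width: 0.619
grasp_force: 0.0
```

Emit:
{"method": "apply_moves", "body": {
  "series": [
    {"jaw":0.38,"dx":0,"dy":0,"dz":12,"turn":0},
    {"jaw":0.38,"dx":0,"dy":0,"dz":18,"turn":0},
    {"jaw":0.8,"dx":0,"dy":0,"dz":18,"turn":0},
    {"jaw":0.8,"dx":0,"dy":0,"dz":18,"turn":0},
    {"jaw":0.8,"dx":0,"dy":0,"dz":18,"turn":0}
  ]
}}

```text
time: 24.1
tool_pos: [0.4336, 0.1094, 0.0242]
tool_rot: [0.0, 0.735, 0.678, 0.0]
contact_force: [-0.6, -0.4, -1.4]
gripper_width: 0.452
grasp_force: 60.3
```

Emit:
{"method": "apply_moves", "body": {
  "series": [
    {"jaw":0.8,"dx":0,"dy":0,"dz":0,"turn":0},
    {"jaw":0.8,"dx":0,"dy":0,"dz":-15,"turn":0},
    {"jaw":0.8,"dx":0,"dy":0,"dz":-40,"turn":0},
    {"jaw":0.8,"dx":0,"dy":0,"dz":-75,"turn":0},
    {"jaw":0.8,"dx":0,"dy":0,"dz":-103,"turn":0}
  ]
}}

```text
time: 24.52
tool_pos: [0.4329, 0.1094, 0.1289]
tool_rot: [0.001, 0.735, 0.678, 0.001]
contact_force: [1.3, -0.4, -1.8]
gripper_width: 0.451
grasp_force: 60.7
```

Run:
```python
from h import *
p,r=pose();print(p,r.inv().apply(np.array([.6018,-.1233,p[2]])-p)*1000)
```

```text
[0.43290614 0.10943943 0.12893728] [-218.51164954  186.93680178    0.26416134]
```

Emit:
{"method": "apply_moves", "body": {
  "series": [
    {"jaw":0.8,"dx":-20,"dy":17,"dz":0,"turn":0},
    {"jaw":0.8,"dx":-48,"dy":41,"dz":0,"turn":0},
    {"jaw":0.8,"dx":-76,"dy":65,"dz":0,"turn":0},
    {"jaw":0.8,"dx":-104,"dy":89,"dz":0,"turn":0},
    {"jaw":0.8,"dx":-132,"dy":113,"dz":0,"turn":0}
  ]
}}

```text
time: 24.93
tool_pos: [0.5359, -0.0327, 0.1276]
tool_rot: [0.001, 0.735, 0.678, 0.001]
contact_force: [-0.2, -0.2, -1.7]
gripper_width: 0.449
grasp_force: 60.7
```

Emit:
{"method": "apply_moves", "body": {
  "series": [
    {"jaw":0.8,"dx":-28,"dy":24,"dz":0,"turn":0},
    {"jaw":0.8,"dx":-56,"dy":48,"dz":0,"turn":0},
    {"jaw":0.8,"dx":-77,"dy":66,"dz":0,"turn":0},
    {"jaw":0.8,"dx":-86,"dy":74,"dz":0,"turn":0},
    {"jaw":0.8,"dx":-86,"dy":74,"dz":5,"turn":0}
  ]
}}

```text
time: 25.35
tool_pos: [0.6039, -0.1253, 0.1236]
tool_rot: [0.002, 0.736, 0.677, 0.001]
contact_force: [-0.5, -0.2, -1.3]
gripper_width: 0.449
grasp_force: 60.8
```

Emit:
{"method": "apply_moves", "body": {
  "series": [
    {"jaw":0.8,"dx":0,"dy":0,"dz":5,"turn":0},
    {"jaw":0.8,"dx":0,"dy":0,"dz":10,"turn":0},
    {"jaw":0.8,"dx":0,"dy":0,"dz":10,"turn":0},
    {"jaw":0.8,"dx":0,"dy":0,"dz":10,"turn":0}
  ]
}}

```text
time: 25.68
tool_pos: [0.6005, -0.1214, 0.1105]
tool_rot: [-0.001, 0.734, 0.679, -0.0]
contact_force: [0.6, -0.2, -0.8]
gripper_width: 0.45
grasp_force: 60.8
```

Run:
```python
from h import *
p,r=pose();print(p,r.inv().apply(np.array([.602,-.1235,p[2]])-p)*1000)
w=grab_frame("wrist");x=inhand(w,p,.005);print(x,r.inv().apply(x[0]-p)*1000);save(w,"w14")
```

```text
[ 0.60046914 -0.12139204  0.11052347] [-1.98121992  1.69167924 -0.00481575]
(array([ 0.5984, -0.122 ,  0.1155]), np.float64(558.0), 6573) [-0.76516509 -2.02515579 -4.97293442]
```

Emit:
{"method": "apply_moves", "body": {
  "series": [
    {"jaw":0.8,"dx":-1.3,"dy":1.5,"dz":8,"turn":0},
    {"jaw":0.8,"dx":-1.3,"dy":1.5,"dz":18,"turn":0},
    {"jaw":0.8,"dx":-1.3,"dy":1.5,"dz":28,"turn":0},
    {"jaw":0.8,"dx":-1.3,"dy":1.5,"dz":38,"turn":0},
    {"jaw":0.8,"dx":-1.3,"dy":1.5,"dz":46,"turn":0}
  ]
}}

```text
time: 26.15
tool_pos: [0.6022, -0.1239, 0.0633]
tool_rot: [-0.001, 0.735, 0.678, -0.001]
contact_force: [-0.1, 0.8, -1.5]
gripper_width: 0.449
grasp_force: 60.8
```

Emit:
{"method": "apply_moves", "body": {
  "series": [
    {"jaw":0.8,"dx":0,"dy":0,"dz":5,"turn":0},
    {"jaw":0.8,"dx":0,"dy":0,"dz":8,"turn":0},
    {"jaw":0.8,"dx":0,"dy":0,"dz":11,"turn":0},
    {"jaw":0.8,"dx":0,"dy":0,"dz":13,"turn":0},
    {"jaw":0.8,"dx":0,"dy":0,"dz":15,"turn":0}
  ]
}}

```text
time: 26.57
tool_pos: [0.6034, -0.1244, 0.0508]
tool_rot: [0.0, 0.735, 0.678, 0.0]
contact_force: [0.9, 0.1, -2.2]
gripper_width: 0.451
grasp_force: 60.8
```

Passing again, so I'll carry on to the foot, release, grip again and lift.

Emit:
{"method": "apply_moves", "body": {
  "series": [
    {"jaw":0.8,"dx":0,"dy":0,"dz":3,"turn":0},
    {"jaw":0.8,"dx":0,"dy":0,"dz":6,"turn":0},
    {"jaw":0.8,"dx":0,"dy":0,"dz":9,"turn":0},
    {"jaw":0.8,"dx":0,"dy":0,"dz":12,"turn":0},
    {"jaw":0.8,"dx":0,"dy":0,"dz":14,"turn":0}
  ]
}}

```text
time: 26.98
tool_pos: [0.6029, -0.1242, 0.0361]
tool_rot: [-0.0, 0.735, 0.678, -0.0]
contact_force: [0.5, 0.1, -1.1]
gripper_width: 0.451
grasp_force: 60.8
```

Emit:
{"method": "apply_moves", "body": {
  "series": [
    {"jaw":0.6,"dx":0,"dy":0,"dz":0,"turn":0},
    {"jaw":0.45,"dx":0,"dy":0,"dz":0,"turn":0},
    {"jaw":0.45,"dx":0,"dy":0,"dz":0,"turn":0},
    {"jaw":0.45,"dx":0,"dy":0,"dz":0,"turn":0},
    {"jaw":0.45,"dx":0,"dy":0,"dz":0,"turn":0}
  ]
}}

```text
time: 27.4
tool_pos: [0.6035, -0.1244, 0.0371]
tool_rot: [0.0, 0.735, 0.678, 0.0]
contact_force: [-1.1, -0.5, -0.3]
gripper_width: 0.549
grasp_force: 0.0
```

Run:
```python
from h import *
w=grab_frame("wrist");save(w,"w15");a=cv2.imread("pics/w11.png");cv2.imwrite("pics/c15.png",np.hstack([a[140:380,140:420],w["pixels"][140:380,140:420,::-1]]))
t=grab_frame("top");save(t,"top4");print(bush(t))
```

```text
[(0.53, array([ 0.5176, -0.2818]), 1.4, array([388, 217, 406, 230])), (0.51, array([0.589, 0.09 ]), 2.4, array([259, 189, 275, 207])), (0.47, array([0.4483, 0.2077]), 2.0, array([219, 240, 232, 254]))]
```

View pics/c15.png

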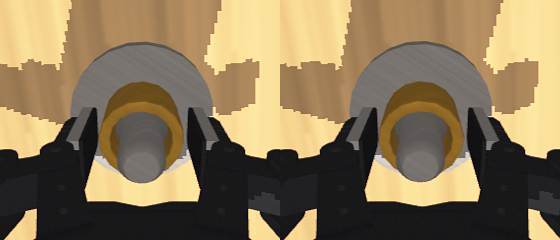

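Both crops, the previous bushing on the left and this one on the right, show it sitting on the foot with the pin standing above it. This one fits too. That was my last picture view, so from here I'll go by numbers.

Emit:
{"method": "apply_moves", "body": {
  "series": [
    {"jaw":0.8,"dx":0,"dy":0,"dz":0,"turn":0},
    {"jaw":0.8,"dx":0,"dy":0,"dz":0,"turn":0},
    {"jaw":0.8,"dx":0,"dy":0,"dz":0,"turn":0},
    {"jaw":0.8,"dx":0,"dy":0,"dz":0,"turn":0},
    {"jaw":0.8,"dx":0,"dy":0,"dz":-12,"turn":0}
  ]
}}

```text
time: 27.97
tool_pos: [0.6014, -0.1238, 0.046]
tool_rot: [-0.002, 0.735, 0.678, -0.001]
contact_force: [1.7, -0.7, -2.9]
gripper_width: 0.45
grasp_force: 61.0
```

Emit:
{"method": "apply_moves", "body": {
  "series": [
    {"jaw":0.8,"dx":0,"dy":0,"dz":-25,"turn":0},
    {"jaw":0.8,"dx":0,"dy":0,"dz":-50,"turn":0},
    {"jaw":0.8,"dx":0,"dy":0,"dz":-72,"turn":0},
    {"jaw":0.8,"dx":25,"dy":-4,"dz":-80,"turn":0},
    {"jaw":0.8,"dx":60,"dy":-8,"dz":-80,"turn":0}
  ]
}}

```text
time: 28.38
tool_pos: [0.6017, -0.0657, 0.1325]
tool_rot: [0.003, 0.736, 0.677, 0.001]
contact_force: [0.6, 0.1, -2.6]
gripper_width: 0.446
grasp_force: 62.5
```

Emit:
{"method": "apply_moves", "body": {
  "series": [
    {"jaw":0.8,"dx":38,"dy":-5,"dz":0,"turn":0},
    {"jaw":0.8,"dx":76,"dy":-10,"dz":0,"turn":0},
    {"jaw":0.8,"dx":114,"dy":-15,"dz":0,"turn":0},
    {"jaw":0.8,"dx":150,"dy":-18,"dz":0,"turn":0},
    {"jaw":0.8,"dx":180,"dy":-21,"dz":0,"turn":0}
  ]
}}

```text
time: 28.8
tool_pos: [0.5922, 0.1197, 0.1283]
tool_rot: [-0.001, 0.735, 0.679, -0.0]
contact_force: [0.5, 0.7, -2.2]
gripper_width: 0.448
grasp_force: 62.5
```

Emit:
{"method": "apply_moves", "body": {
  "series": [
    {"jaw":0.8,"dx":13,"dy":-2,"dz":0,"turn":0},
    {"jaw":0.8,"dx":13,"dy":-2,"dz":0,"turn":0},
    {"jaw":0.8,"dx":13,"dy":-2,"dz":0,"turn":0}
  ]
}}

```text
time: 29.05
tool_pos: [0.5919, 0.1304, 0.1282]
tool_rot: [0.0, 0.734, 0.679, -0.001]
contact_force: [0.0, -0.3, -2.2]
gripper_width: 0.445
grasp_force: 62.5
```

Run:
```python
from h import *
p,r=pose();print(p,r.inv().apply(np.array([.5928,.132,.040])-p)*1000)
w=grab_frame("wrist");x=inhand(w,p,.005);print(x,r.inv().apply(x[0]-p)*1000)
```

```text
[0.59188773 0.13042353 0.12818182] [ 1.72851404  0.85793914 88.1795136 ]
(array([0.5894, 0.1332, 0.1332]), np.float64(1004.0), 6156) [ 2.56755443 -2.70232262 -5.01845068]
```

Emit:
{"method": "apply_moves", "body": {
  "series": [
    {"jaw":0.8,"dx":3,"dy":0,"dz":20,"turn":0},
    {"jaw":0.8,"dx":3,"dy":0,"dz":45,"turn":0},
    {"jaw":0.8,"dx":3,"dy":0,"dz":66,"turn":0},
    {"jaw":0.8,"dx":3,"dy":0,"dz":80,"turn":0},
    {"jaw":0.8,"dx":3,"dy":0,"dz":86,"turn":0}
  ]
}}

```text
time: 29.52
tool_pos: [0.5909, 0.1316, 0.0395]
tool_rot: [-0.001, 0.736, 0.678, -0.002]
contact_force: [0.3, -0.9, -2.5]
gripper_width: 0.448
grasp_force: 62.5
```

Emit:
{"method": "apply_moves", "body": {
  "series": [
    {"jaw":0.8,"dx":0,"dy":0,"dz":3,"turn":0},
    {"jaw":0.6,"dx":0,"dy":0,"dz":3,"turn":0},
    {"jaw":0.42,"dx":0,"dy":0,"dz":3,"turn":0},
    {"jaw":0.42,"dx":0,"dy":0,"dz":3,"turn":0},
    {"jaw":0.42,"dx":0,"dy":0,"dz":-12,"turn":0}
  ]
}}

```text
time: 29.93
tool_pos: [0.5916, 0.1332, 0.0535]
tool_rot: [-0.001, 0.735, 0.678, -0.001]
contact_force: [-0.7, 0.4, -0.5]
gripper_width: 0.583
grasp_force: 0.0
```

Emit:
{"method": "apply_moves", "body": {
  "series": [
    {"jaw":0.4,"dx":0,"dy":0,"dz":-35,"turn":0},
    {"jaw":0.4,"dx":0,"dy":0,"dz":-75,"turn":0},
    {"jaw":0.3,"dx":10,"dy":-30,"dz":-100,"turn":0},
    {"jaw":0.3,"dx":25,"dy":-66,"dz":-120,"turn":0},
    {"jaw":0.3,"dx":40,"dy":-102,"dz":-135,"turn":0}
  ]
}}

```text
time: 30.35
tool_pos: [0.4971, 0.1809, 0.1935]
tool_rot: [0.002, 0.735, 0.678, 0.003]
contact_force: [-1.2, 1.7, 1.1]
gripper_width: 0.695
grasp_force: 0.0
```

Emit:
{"method": "apply_moves", "body": {
  "series": [
    {"jaw":0.3,"dx":12,"dy":-30,"dz":-10,"turn":0},
    {"jaw":0.3,"dx":18,"dy":-46,"dz":-10,"turn":0},
    {"jaw":0.3,"dx":18,"dy":-46,"dz":-10,"turn":0},
    {"jaw":0.3,"dx":18,"dy":-46,"dz":-10,"turn":0}
  ]
}}

```text
time: 30.68
tool_pos: [0.4519, 0.2026, 0.2004]
tool_rot: [0.001, 0.734, 0.679, 0.002]
contact_force: [0.2, 0.2, -0.2]
gripper_width: 0.697
grasp_force: 0.0
```

Run:
```python
from h import *
p,r=pose();print(p,state()["time"])
w=grab_frame("wrist");save(w,"w16");t=grab_frame("top");save(t,"top5")
for b in bush(w): print(*b)
print("top");
for b in bush(t): print(*b)
x=near(w,[.4495,.2037]);print(x,r.inv().apply(np.r_[x[0],.0245]-p)*1000)
```

```text
[0.45188597 0.20257964 0.20042356] 30.6833
0.8 [0.5931 0.0896] 2.6 [389 260 434 300]
0.71 [0.4521 0.2053] 4.2 [265 175 302 211]
0.58 [0.5981 0.1283] 3.0 [393 226 442 273]
0.43 [0.6394 0.2947] 120.2 [389   0 542 189]
top
0.61 [0.3595 0.4294] 40.9 [129 243 165 312]
0.56 [0.605  0.2843] 36.7 [170 172 230 213]
0.51 [0.589  0.1412] 4.3 [245 190 253 206]
0.42 [ 0.5252 -0.288 ] 0.6 [390 214 408 228]
(array([0.4492, 0.2045]), array([-0.9, -1.1,  0.9,  1.1]), array([262, 174, 299, 214], dtype=int32)) [  1.53543952  -3.47841423 175.91345387]
```

Emit:
{"method": "apply_moves", "body": {
  "series": [
    {"jaw":0.38,"dx":1,"dy":-2,"dz":36,"turn":0},
    {"jaw":0.38,"dx":1.5,"dy":-3,"dz":72,"turn":0},
    {"jaw":0.38,"dx":1.5,"dy":-3,"dz":108,"turn":0},
    {"jaw":0.38,"dx":1.5,"dy":-3,"dz":138,"turn":0},
    {"jaw":0.38,"dx":1.5,"dy":-3,"dz":157,"turn":0}
  ]
}}

```text
time: 31.3
tool_pos: [0.447, 0.2025, 0.0374]
tool_rot: [-0.001, 0.735, 0.678, -0.003]
contact_force: [-0.3, -0.3, -0.1]
gripper_width: 0.616
grasp_force: 0.0
```

Emit:
{"method": "apply_moves", "body": {
  "series": [
    {"jaw":0.38,"dx":0,"dy":0,"dz":12,"turn":0},
    {"jaw":0.38,"dx":0,"dy":0,"dz":18,"turn":0},
    {"jaw":0.8,"dx":0,"dy":0,"dz":18,"turn":0},
    {"jaw":0.8,"dx":0,"dy":0,"dz":18,"turn":0},
    {"jaw":0.8,"dx":0,"dy":0,"dz":18,"turn":0}
  ]
}}

```text
time: 31.72
tool_pos: [0.45, 0.204, 0.0251]
tool_rot: [0.001, 0.735, 0.678, 0.001]
contact_force: [0.1, 0.0, -1.2]
gripper_width: 0.449
grasp_force: 60.3
```

Emit:
{"method": "apply_moves", "body": {
  "series": [
    {"jaw":0.8,"dx":0,"dy":0,"dz":0,"turn":0},
    {"jaw":0.8,"dx":0,"dy":0,"dz":-15,"turn":0},
    {"jaw":0.8,"dx":0,"dy":0,"dz":-40,"turn":0},
    {"jaw":0.8,"dx":0,"dy":0,"dz":-75,"turn":0},
    {"jaw":0.8,"dx":0,"dy":0,"dz":-105,"turn":0}
  ]
}}

```text
time: 32.13
tool_pos: [0.4487, 0.2039, 0.1308]
tool_rot: [0.0, 0.735, 0.678, 0.0]
contact_force: [1.3, 0.0, -0.8]
gripper_width: 0.449
grasp_force: 60.6
```

Run:
```python
from h import *
p,r=pose();print(p,r.inv().apply(np.array([.602,-.1235,p[2]])-p)*1000)
```

```text
[0.4486682  0.20386859 0.13082934] [-3.14091935e+02  1.78961141e+02  3.95545859e-02]
```

Emit:
{"method": "apply_moves", "body": {
  "series": [
    {"jaw":0.8,"dx":-20,"dy":11,"dz":0,"turn":0},
    {"jaw":0.8,"dx":-52,"dy":30,"dz":0,"turn":0},
    {"jaw":0.8,"dx":-85,"dy":49,"dz":0,"turn":0},
    {"jaw":0.8,"dx":-118,"dy":67,"dz":0,"turn":0},
    {"jaw":0.8,"dx":-150,"dy":86,"dz":0,"turn":0}
  ]
}}

```text
time: 32.55
tool_pos: [0.5232, 0.0459, 0.13]
tool_rot: [0.001, 0.735, 0.678, 0.001]
contact_force: [-0.2, 1.8, -1.7]
gripper_width: 0.451
grasp_force: 60.6
```

Emit:
{"method": "apply_moves", "body": {
  "series": [
    {"jaw":0.8,"dx":-33,"dy":19,"dz":0,"turn":0},
    {"jaw":0.8,"dx":-66,"dy":38,"dz":0,"turn":0},
    {"jaw":0.8,"dx":-98,"dy":56,"dz":0,"turn":0},
    {"jaw":0.8,"dx":-126,"dy":72,"dz":0,"turn":0},
    {"jaw":0.8,"dx":-150,"dy":85,"dz":0,"turn":0}
  ]
}}

```text
time: 32.97
tool_pos: [0.5963, -0.1114, 0.1299]
tool_rot: [0.001, 0.735, 0.678, 0.0]
contact_force: [0.2, -0.1, -2.0]
gripper_width: 0.45
grasp_force: 60.6
```

Emit:
{"method": "apply_moves", "body": {
  "series": [
    {"jaw":0.8,"dx":-13,"dy":7,"dz":6,"turn":0},
    {"jaw":0.8,"dx":-13,"dy":7,"dz":14,"turn":0},
    {"jaw":0.8,"dx":-13,"dy":7,"dz":18,"turn":0},
    {"jaw":0.8,"dx":-13,"dy":7,"dz":18,"turn":0},
    {"jaw":0.8,"dx":-13,"dy":7,"dz":18,"turn":0}
  ]
}}

```text
time: 33.38
tool_pos: [0.6003, -0.1211, 0.1101]
tool_rot: [-0.001, 0.734, 0.679, -0.0]
contact_force: [-0.2, -0.0, -1.8]
gripper_width: 0.447
grasp_force: 60.6
```

Run:
```python
from h import *
p,r=pose();print(p,r.inv().apply(np.array([.602,-.1237,p[2]])-p)*1000)
w=grab_frame("wrist");x=inhand(w,p,.005);print(x,r.inv().apply(x[0]-p)*1000);save(w,"w17")
```

```text
[ 0.60032654 -0.12111612  0.11008563] [-2.4441302   1.87166082 -0.0043116 ]
(array([ 0.5985, -0.1206,  0.1151]), np.float64(679.0), 6454) [ 0.37390251 -1.86891427 -5.01137401]
```

Emit:
{"method": "apply_moves", "body": {
  "series": [
    {"jaw":0.8,"dx":-2.6,"dy":1.6,"dz":8,"turn":0},
    {"jaw":0.8,"dx":-2.6,"dy":1.6,"dz":18,"turn":0},
    {"jaw":0.8,"dx":-2.6,"dy":1.6,"dz":28,"turn":0},
    {"jaw":0.8,"dx":-2.6,"dy":1.6,"dz":38,"turn":0},
    {"jaw":0.8,"dx":-2.6,"dy":1.6,"dz":46,"turn":0}
  ]
}}

```text
time: 33.85
tool_pos: [0.6016, -0.1247, 0.0625]
tool_rot: [-0.001, 0.735, 0.678, -0.001]
contact_force: [0.3, -0.5, -1.5]
gripper_width: 0.446
grasp_force: 60.6
```

Emit:
{"method": "apply_moves", "body": {
  "series": [
    {"jaw":0.8,"dx":0,"dy":0,"dz":5,"turn":0},
    {"jaw":0.8,"dx":0,"dy":0,"dz":8,"turn":0},
    {"jaw":0.8,"dx":0,"dy":0,"dz":11,"turn":0},
    {"jaw":0.8,"dx":0,"dy":0,"dz":13,"turn":0},
    {"jaw":0.8,"dx":0,"dy":0,"dz":15,"turn":0}
  ]
}}

```text
time: 34.27
tool_pos: [0.603, -0.1252, 0.052]
tool_rot: [-0.0, 0.735, 0.678, -0.0]
contact_force: [-9.6, 2.7, 18.2]
gripper_width: 0.448
grasp_force: 62.6
```

Emit:
{"method": "apply_moves", "body": {
  "series": [
    {"jaw":0.8,"dx":0,"dy":0,"dz":-2,"turn":0},
    {"jaw":0.45,"dx":1,"dy":0,"dz":-3,"turn":0},
    {"jaw":0.45,"dx":1,"dy":0,"dz":-3,"turn":0},
    {"jaw":0.45,"dx":1,"dy":0,"dz":-3,"turn":0},
    {"jaw":0.45,"dx":1,"dy":0,"dz":-3,"turn":0}
  ]
}}

```text
time: 34.68
tool_pos: [0.6029, -0.1242, 0.0529]
tool_rot: [0.0, 0.735, 0.678, 0.0]
contact_force: [-0.9, -0.7, 0.2]
gripper_width: 0.55
grasp_force: 0.0
```

Run:
```python
from h import *
p,r=pose();print(p,state()["contact_force"].round(1))
w=grab_frame("wrist");save(w,"w18")
for n in("w8","w15","w18"):
    f=dict(w,pixels=cv2.imread(f"pics/{n}.png")[...,::-1].copy());m=gold(f);m[:150]=0
    k,l,s,c=cv2.connectedComponentsWithStats(m);i=1+s[1:,4].argmax();print(n,s[i],c[i].round())
    mm=(l==i).astype(np.uint8);cs,h=cv2.findContours(mm,cv2.RETR_CCOMP,cv2.CHAIN_APPROX_NONE)
    print([(cv2.boundingRect(x),cv2.contourArea(x)) for x in cs if cv2.contourArea(x)>100])
```

```text
[ 0.60289374 -0.12424153  0.05293925] [-0.9 -0.7  0.2]
w8 [ 241  225   87   97 4162] [284. 273.]
[((241, 225, 87, 97), 6168.5), ((258, 258, 52, 47), 1723.5)]
w15 [ 239  222   84   88 2707] [281. 258.]
[((239, 222, 84, 88), 2919.5)]
w18 [ 240  225   85   96 4326] [282. 273.]
[((240, 225, 85, 96), 6250.5), ((258, 258, 49, 46), 1636.0)]
```

The ring's height and hole size match the first bushing's when it sat on the shoulder, so this one is tight too and goes to the tray.

Emit:
{"method": "apply_moves", "body": {
  "series": [
    {"jaw":0.8,"dx":0,"dy":0,"dz":0,"turn":0},
    {"jaw":0.8,"dx":0,"dy":0,"dz":0,"turn":0},
    {"jaw":0.8,"dx":0,"dy":0,"dz":0,"turn":0},
    {"jaw":0.8,"dx":0,"dy":0,"dz":0,"turn":0},
    {"jaw":0.8,"dx":0,"dy":0,"dz":-15,"turn":0}
  ]
}}

```text
time: 35.15
tool_pos: [0.601, -0.1236, 0.0644]
tool_rot: [-0.002, 0.735, 0.678, -0.001]
contact_force: [2.5, -0.4, -2.9]
gripper_width: 0.45
grasp_force: 61.3
```

Emit:
{"method": "apply_moves", "body": {
  "series": [
    {"jaw":0.8,"dx":0,"dy":0,"dz":-30,"turn":0},
    {"jaw":0.8,"dx":0,"dy":0,"dz":-55,"turn":0},
    {"jaw":0.8,"dx":-30,"dy":-6,"dz":-55,"turn":0},
    {"jaw":0.8,"dx":-66,"dy":-14,"dz":-55,"turn":0},
    {"jaw":0.8,"dx":-104,"dy":-22,"dz":-55,"turn":0}
  ]
}}

```text
time: 35.57
tool_pos: [0.5721, -0.2262, 0.1228]
tool_rot: [0.0, 0.734, 0.679, 0.0]
contact_force: [0.4, -0.9, -2.3]
gripper_width: 0.449
grasp_force: 62.8
```

Emit:
{"method": "apply_moves", "body": {
  "series": [
    {"jaw":0.8,"dx":-36,"dy":-8,"dz":0,"turn":0},
    {"jaw":0.8,"dx":-72,"dy":-15,"dz":0,"turn":0},
    {"jaw":0.8,"dx":-104,"dy":-22,"dz":0,"turn":0},
    {"jaw":0.8,"dx":-126,"dy":-27,"dz":5,"turn":0},
    {"jaw":0.8,"dx":-128,"dy":-27,"dz":25,"turn":0}
  ]
}}

```text
time: 35.98
tool_pos: [0.5354, -0.3572, 0.1009]
tool_rot: [0.004, 0.736, 0.677, -0.0]
contact_force: [1.7, -0.7, -1.6]
gripper_width: 0.448
grasp_force: 62.8
```

Emit:
{"method": "apply_moves", "body": {
  "series": [
    {"jaw":0.8,"dx":0,"dy":0,"dz":20,"turn":0},
    {"jaw":0.8,"dx":0,"dy":0,"dz":40,"turn":0},
    {"jaw":0.8,"dx":0,"dy":0,"dz":55,"turn":0},
    {"jaw":0.8,"dx":0,"dy":0,"dz":61,"turn":0},
    {"jaw":0.8,"dx":0,"dy":0,"dz":63,"turn":0}
  ]
}}

```text
time: 36.4
tool_pos: [0.5341, -0.3504, 0.0323]
tool_rot: [-0.002, 0.735, 0.678, -0.0]
contact_force: [-0.9, 0.4, -1.1]
gripper_width: 0.446
grasp_force: 62.7
```

Emit:
{"method": "apply_moves", "body": {
  "series": [
    {"jaw":0.6,"dx":0,"dy":0,"dz":0,"turn":0},
    {"jaw":0.4,"dx":0,"dy":0,"dz":0,"turn":0},
    {"jaw":0.4,"dx":0,"dy":0,"dz":-15,"turn":0},
    {"jaw":0.4,"dx":0,"dy":0,"dz":-50,"turn":0},
    {"jaw":0.4,"dx":0,"dy":0,"dz":-90,"turn":0}
  ]
}}

```text
time: 36.82
tool_pos: [0.5344, -0.3507, 0.1255]
tool_rot: [-0.001, 0.735, 0.678, -0.0]
contact_force: [1.2, -0.3, 0.7]
gripper_width: 0.596
grasp_force: 0.0
```

Emit:
{"method": "apply_moves", "body": {
  "series": [
    {"jaw":0.4,"dx":25,"dy":-5,"dz":-25,"turn":0},
    {"jaw":0.4,"dx":60,"dy":-10,"dz":-50,"turn":0},
    {"jaw":0.4,"dx":95,"dy":-15,"dz":-65,"turn":0},
    {"jaw":0.4,"dx":130,"dy":-20,"dz":-80,"turn":0},
    {"jaw":0.4,"dx":168,"dy":-25,"dz":-90,"turn":0}
  ]
}}

```text
time: 37.23
tool_pos: [0.5248, -0.1815, 0.2204]
tool_rot: [0.004, 0.735, 0.678, 0.001]
contact_force: [2.1, 0.9, -0.0]
gripper_width: 0.597
grasp_force: 0.0
```

Emit:
{"method": "apply_moves", "body": {
  "series": [
    {"jaw":0.4,"dx":40,"dy":0,"dz":0,"turn":0},
    {"jaw":0.4,"dx":80,"dy":0,"dz":0,"turn":0},
    {"jaw":0.4,"dx":120,"dy":0,"dz":0,"turn":0},
    {"jaw":0.4,"dx":160,"dy":0,"dz":0,"turn":0},
    {"jaw":0.4,"dx":200,"dy":0,"dz":0,"turn":0}
  ]
}}

```text
time: 37.65
tool_pos: [0.5403, 0.0192, 0.2184]
tool_rot: [0.002, 0.735, 0.678, 0.002]
contact_force: [1.9, -0.4, 0.2]
gripper_width: 0.598
grasp_force: 0.0
```

Emit:
{"method": "apply_moves", "body": {
  "series": [
    {"jaw":0.4,"dx":0,"dy":0,"dz":0,"turn":0.12},
    {"jaw":0.4,"dx":0,"dy":0,"dz":0,"turn":0.24},
    {"jaw":0.4,"dx":0,"dy":0,"dz":0,"turn":0.36},
    {"jaw":0.4,"dx":0,"dy":0,"dz":0,"turn":0.48},
    {"jaw":0.4,"dx":0,"dy":0,"dz":0,"turn":0.6}
  ]
}}

```text
time: 38.07
tool_pos: [0.5405, 0.0176, 0.218]
tool_rot: [0.001, 0.904, 0.428, 0.002]
contact_force: [0.2, 0.2, -0.0]
gripper_width: 0.599
grasp_force: 0.0
```

Emit:
{"method": "apply_moves", "body": {
  "series": [
    {"jaw":0.4,"dx":0,"dy":0,"dz":0,"turn":0.12},
    {"jaw":0.4,"dx":0,"dy":0,"dz":0,"turn":0.24},
    {"jaw":0.4,"dx":0,"dy":0,"dz":0,"turn":0.36},
    {"jaw":0.4,"dx":0,"dy":0,"dz":0,"turn":0.48},
    {"jaw":0.4,"dx":0,"dy":0,"dz":0,"turn":0.6}
  ]
}}

```text
time: 38.48
tool_pos: [0.5405, 0.0174, 0.2181]
tool_rot: [0.001, 0.99, 0.142, 0.002]
contact_force: [-0.5, 0.2, -0.0]
gripper_width: 0.598
grasp_force: 0.0
```

Emit:
{"method": "apply_moves", "body": {
  "series": [
    {"jaw":0.4,"dx":0,"dy":0,"dz":0,"turn":0.12},
    {"jaw":0.4,"dx":0,"dy":0,"dz":0,"turn":0.24},
    {"jaw":0.4,"dx":0,"dy":0,"dz":0,"turn":0.371},
    {"jaw":0.4,"dx":0,"dy":0,"dz":0,"turn":0.371},
    {"jaw":0.4,"dx":0,"dy":0,"dz":0,"turn":0.371}
  ]
}}

```text
time: 38.9
tool_pos: [0.5404, 0.0173, 0.2172]
tool_rot: [0.0, 0.999, -0.039, 0.002]
contact_force: [-0.4, 0.1, 0.0]
gripper_width: 0.601
grasp_force: 0.0
```

Run:
```python
from h import *
p,r=pose();print(p,state()["time"],shift([.6066,.2855,.2],np.arctan2(.9967,.081)))
t=grab_frame("top");w=grab_frame("wrist");save(t,"top6");save(w,"w19")
for f in(t,w):
    print("--")
    for b in bush(f): print(*b)
    print([(o[0],o[4],o[2]) for o in outl(f,"tray",.03)])
m=gold(t);k,l,s,c=cv2.connectedComponentsWithStats(m);print([(c[i].round(),s[i,4],ray(t,c[i],.02)[0,:2].round(3)) for i in range(1,k) if s[i,4]>15])
```

```text
[0.54037731 0.01733772 0.21716859] 38.9 (array([  45.3, -272.5,   17.3]), np.float64(0.003828844405756371))
--
0.74 [ 0.5183 -0.2827] 1.6 [388 216 407 230]
0.55 [ 0.5324 -0.3474] 0.8 [412 211 428 226]
0.52 [0.5866 0.1367] 2.2 [244 193 258 205]
[(0.94, array([ 0.5292, -0.3179]), array([46.5, 69.6])), (0.57, array([0.6098, 0.4698]), array([57. ,  7.1]))]
--
0.77 [0.5904 0.09  ] 1.8 [190 130 233 172]
0.69 [0.5924 0.1362] 4.5 [142 132 196 173]
[]
[(array([422., 217.]), np.int32(86), array([ 0.535, -0.354])), (array([398., 221.]), np.int32(96), array([ 0.524, -0.284]))]
```

Two bushings are in the tray and two in the box. Now I'll shut the cover.

Emit:
{"method": "apply_moves", "body": {
  "series": [
    {"jaw":0.4,"dx":6,"dy":-36,"dz":0,"turn":0},
    {"jaw":0.4,"dx":12,"dy":-72,"dz":0,"turn":0},
    {"jaw":0.4,"dx":18,"dy":-108,"dz":0,"turn":0},
    {"jaw":0.4,"dx":24,"dy":-144,"dz":0,"turn":0},
    {"jaw":0.4,"dx":30,"dy":-180,"dz":0,"turn":0}
  ]
}}

```text
time: 39.62
tool_pos: [0.5842, 0.196, 0.2146]
tool_rot: [0.0, 0.999, -0.04, -0.0]
contact_force: [0.1, -0.5, 0.3]
gripper_width: 0.597
grasp_force: 0.0
```

Emit:
{"method": "apply_moves", "body": {
  "series": [
    {"jaw":0.4,"dx":6,"dy":-36,"dz":0,"turn":0},
    {"jaw":0.4,"dx":12,"dy":-72,"dz":0,"turn":0},
    {"jaw":0.4,"dx":15,"dy":-92,"dz":10,"turn":0},
    {"jaw":0.4,"dx":15,"dy":-92,"dz":40,"turn":0},
    {"jaw":0.4,"dx":15,"dy":-92,"dz":80,"turn":0}
  ]
}}

```text
time: 40.03
tool_pos: [0.6093, 0.2876, 0.1385]
tool_rot: [-0.002, 0.999, -0.039, 0.004]
contact_force: [1.3, -0.2, -0.1]
gripper_width: 0.601
grasp_force: 0.0
```

Run:
```python
from h import *
print(pose()[0],shift([.6066,.2855,.09],np.arctan2(.9967,.081)))
```

```text
[0.60927152 0.28762829 0.13845673] (array([-2.9,  2.5, 48.4]), np.float64(0.004019723862519253))
```

Emit:
{"method": "apply_moves", "body": {
  "series": [
    {"jaw":0.4,"dx":-1,"dy":1,"dz":20,"turn":0},
    {"jaw":0.4,"dx":-1,"dy":1,"dz":38,"turn":0},
    {"jaw":0.4,"dx":-1,"dy":1,"dz":46,"turn":0},
    {"jaw":0.9,"dx":-1,"dy":1,"dz":46,"turn":0},
    {"jaw":0.9,"dx":-1,"dy":1,"dz":46,"turn":0}
  ]
}}

```text
time: 40.45
tool_pos: [0.6055, 0.284, 0.089]
tool_rot: [-0.0, 0.999, -0.04, 0.0]
contact_force: [1.0, -0.5, -0.3]
gripper_width: 0.327
grasp_force: 0.0
```

Emit:
{"method": "apply_moves", "body": {
  "series": [
    {"jaw":0.9,"dx":0,"dy":0,"dz":0,"turn":0},
    {"jaw":0.9,"dx":0,"dy":0,"dz":0,"turn":0},
    {"jaw":0.9,"dx":0,"dy":0,"dz":0,"turn":0},
    {"jaw":0.9,"dx":0,"dy":0,"dz":0,"turn":0}
  ]
}}

```text
time: 40.78
tool_pos: [0.6066, 0.2844, 0.0911]
tool_rot: [-0.001, 0.999, -0.04, 0.002]
contact_force: [-0.1, -1.1, 4.8]
gripper_width: 0.143
grasp_force: 61.2
```

Emit:
{"method": "apply_moves", "body": {
  "series": [
    {"jaw":0.9,"dx":0,"dy":12,"dz":0,"turn":0},
    {"jaw":0.9,"dx":0,"dy":32,"dz":0,"turn":0},
    {"jaw":0.9,"dx":0,"dy":56,"dz":0,"turn":0},
    {"jaw":0.9,"dx":0,"dy":80,"dz":0,"turn":0},
    {"jaw":0.9,"dx":0,"dy":102,"dz":0,"turn":0}
  ]
}}

```text
time: 41.2
tool_pos: [0.5985, 0.1813, 0.091]
tool_rot: [-0.001, 0.999, -0.04, 0.002]
contact_force: [1.6, 1.9, 5.8]
gripper_width: 0.144
grasp_force: 61.4
```

Emit:
{"method": "apply_moves", "body": {
  "series": [
    {"jaw":0.9,"dx":0,"dy":18,"dz":0,"turn":0},
    {"jaw":0.9,"dx":0,"dy":32,"dz":0,"turn":0},
    {"jaw":0.9,"dx":0,"dy":42,"dz":0,"turn":0},
    {"jaw":0.9,"dx":0,"dy":48,"dz":0,"turn":0},
    {"jaw":0.9,"dx":0,"dy":52,"dz":0,"turn":0}
  ]
}}

```text
time: 41.62
tool_pos: [0.5944, 0.1305, 0.091]
tool_rot: [-0.002, 0.999, -0.041, 0.002]
contact_force: [1.1, 14.6, 4.7]
gripper_width: 0.146
grasp_force: 61.3
```

Emit:
{"method": "apply_moves", "body": {
  "series": [
    {"jaw":0.9,"dx":0,"dy":1,"dz":0,"turn":0},
    {"jaw":0.9,"dx":0,"dy":2,"dz":0,"turn":0},
    {"jaw":0.9,"dx":0,"dy":2,"dz":0,"turn":0}
  ]
}}

```text
time: 41.87
tool_pos: [0.5944, 0.1305, 0.0911]
tool_rot: [-0.003, 0.999, -0.04, 0.003]
contact_force: [1.3, 9.4, 5.6]
gripper_width: 0.143
grasp_force: 61.3
```

Emit:
{"method": "apply_moves", "body": {
  "series": [
    {"jaw":0.6,"dx":0,"dy":0,"dz":0,"turn":0},
    {"jaw":0.4,"dx":0,"dy":-2,"dz":0,"turn":0},
    {"jaw":0.4,"dx":0,"dy":-2,"dz":-2,"turn":0},
    {"jaw":0.4,"dx":0,"dy":-2,"dz":-40,"turn":0},
    {"jaw":0.4,"dx":0,"dy":-2,"dz":-80,"turn":0}
  ]
}}

```text
time: 42.28
tool_pos: [0.5898, 0.1296, 0.1651]
tool_rot: [0.001, 0.999, -0.04, -0.005]
contact_force: [1.0, 0.2, 0.6]
gripper_width: 0.603
grasp_force: 0.0
```

Emit:
{"method": "apply_moves", "body": {
  "series": [
    {"jaw":0.3,"dx":-30,"dy":0,"dz":-25,"turn":0},
    {"jaw":0.3,"dx":-60,"dy":0,"dz":-40,"turn":0},
    {"jaw":0.3,"dx":-70,"dy":0,"dz":-60,"turn":0},
    {"jaw":0.3,"dx":-70,"dy":0,"dz":-60,"turn":0},
    {"jaw":0.3,"dx":-70,"dy":0,"dz":-60,"turn":0}
  ]
}}

```text
time: 42.7
tool_pos: [0.5236, 0.1358, 0.2298]
tool_rot: [-0.0, 0.999, -0.04, 0.002]
contact_force: [-0.3, 0.6, 0.0]
gripper_width: 0.699
grasp_force: 0.0
```

Run:
```python
from h import *
p,r=pose();print(p,state()["time"])
w=grab_frame("wrist");t=grab_frame("top");save(w,"w20");save(t,"top7")
# dark grip on cover: compare with expected projected box
h=cv2.cvtColor(w["pixels"],cv2.COLOR_RGB2HSV)
g=np.array([.5944,.1305,.087]);u=proj(w,[g])[0];print("expected grip px",u)
for tg,z in(("cover",.0585),):
    for o in outl(w,tg,z)+outl(t,tg,z): print(*o)
yb=np.array([.081,.9967]);c0=np.array([.5993,.2088])
y0,x0=int(u[1]),int(u[0]);m=np.zeros((420,560),np.uint8);s=np.s_[y0-60:y0+60,x0-40:x0+40];m[s]=(w["pixels"].max(2)<110)[s]
k,l,st,c=cv2.connectedComponentsWithStats(m);i=1+st[1:,4].argmax();q=ray(w,c[i],.08)[0];print(st[i],q,"grip box-y",(q[:2]-c0)@yb)
for b in bush(t): print(*b)
for tg in("phone","chisel_a","slate_a","rule"): print(tg,[(o[0],o[4]) for o in outl(t,tg,.012)])
```

```text
[0.52361658 0.13581391 0.22977754] 42.7
expected grip px [281.76769051 123.83869575]
0.82 [282.  124.8] [165.  116.9] 0.5 [0.5941 0.1303] [216 162  99]
0.84 [252.1 193.4] [55.  35.1] 4.8 [0.5967 0.1311] [190 133  75]
[273  91  16  70 382] [0.5926063  0.13248304 0.08      ] grip box-y -0.07660730366911027
0.7 [ 0.5225 -0.2846] 1.9 [388 214 408 229]
phone [(0.95, array([ 0.3457, -0.2821]))]
chisel_a [(0.63, array([ 0.7248, -0.0586])), (0.59, array([0.6133, 0.4754]))]
slate_a [(0.73, array([ 0.718 , -0.3046]))]
rule [(0.6, array([0.3582, 0.4368])), (0.57, array([ 0.7195, -0.3032]))]
```

Run:
```python
from h import *
t=grab_frame("top");m=gold(t);k,l,s,c=cv2.connectedComponentsWithStats(m);g=[ray(t,c[i],.02)[0,:2].round(3) for i in range(1,k) if s[i,4]>15];print(g)
if len(g)==2 and all(abs(x[0]-.529)<.04 and abs(x[1]+.317)<.06 for x in g): print(ticket.job_done())
```

```text
[array([ 0.534, -0.353]), array([ 0.524, -0.284])]
the job is handed in; nothing more can be done
None
```

I handed the job in at about 43 s on the robot's clock: two bushings fit and are in the box, two were tight and are in the reject tray, the cover is shut against its stop, and the chisels, phone, rule and tile have not moved in the camera views. The judge gave no verdict.

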